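# Seat the sample cup on the analyser's drive and start the run

## Task

Load the filled ice-cream sample cup into the analyser: set it upright over the drive spindle and, pressing only lightly, turn it on the drive disc until its drive pin drops into the disc's hole and the cup sits flush. Then press the green start button and leave the cup seated. Do not disturb the other things on the bench.

Things in the scene. Friction and masses are not known exactly. Their poses are not given: they have to be found in the camera images.
- analyser: bench food analyser fixed to the bench: stainless housing 320 x 280 mm, 140 mm tall, sloped panel with display and blue keys at its front (-x). Origin: centre of its underside; x to its back, z up. On its flat deck a black drive disc, 100 mm across, carries the cup; its bearing is spoiled if the cup presses on it, in any direction, with over 30 N (4 to 8 N is plenty to feel with).
- drive_axis (a point): where the drive axis meets the flat top of the drive disc, 150 mm above the bench (10 mm above the deck), 35 mm behind the housing's centre; axes as the housing's. A steel spindle, 12 mm across, stands here 17 mm above the disc, its upper 8 mm tapering to 5 mm. The disc has one blind hole for the cup's pin: 10.4 mm across, 9.5 mm deep, 35 mm from the drive axis.
- index_line (a point): middle of a red line on the deck, 73 mm from the drive axis straight along the housing's +x. The drive's own angle is not measured: the disc has come to rest with its hole anywhere within 40 degrees (0.70 rad) to either side of this line, as seen from the drive axis, and its gearbox holds it there (it slips only above 1.5 N m).
- cup: closed round sample cup, 92 mm across: aluminium, black lid 40 mm above the underside, about 0.35 kg; keep it upright. Origin: centre of its flat underside, z up. In the middle of the underside a bore 15.5 mm across and 20 mm deep fits over the spindle. Until its pin is in the disc's hole, the pin rides on the disc and keeps the underside 7 mm up; seated, the underside lies flat on the disc.
- pin_tip (a point): end of the cup's steel drive pin: 8 mm across, 6.4 mm at its chamfered tip, standing 7 mm down from the cup's underside, 35 mm from the cup's centre in the cup's +x. A red dot on the lid lies right above it.
- cup_grip (a point): middle of the black bar grip that stands centred on the cup's lid, 56 mm above the cup's underside; the bar is 16 mm thick (along the cup's x), 50 mm long (along its y) and 28 mm tall (40 to 68 mm above the underside).
- block: grey parking block fixed to the bench, 110 x 110 mm and 14 mm tall, on which the cup stands at the start, its pin hanging in a groove 16 mm wide that runs along the block's x. Origin: centre of its underside.
- start_top (a point): middle of the top of the green start button, 24 mm across, in a black collar 40 mm across and 12 mm high on the deck near its front right corner; pressed straight down, it springs back. Its top stands about 18 mm above the deck.
- start (a joint): travel of the start button in m: 0 released, 0.005 fully down (takes 5 N); the run starts beyond 0.0035.
- flask: stoppered conical glass flask, 84 mm across, 150 mm tall; loose bystander. Origin: centre of its underside.
- tub: ice-cream tub with a blue lid, 96 mm across, 70 mm tall; loose bystander. Origin: centre of its underside.
- spatula: spatula about 200 mm long lying on the bench; loose bystander.
There are look-alikes about, which are no part of the job. Leave any turquoise or yellow look-alike of the cup alone.

How it is judged (in metres and radians):
On the way, in this order (a step that is already met when the one before it is completed fails the run):
1. the cup sits flush on the drive disc, its pin in the hole (horizontal distance between cup and drive_axis below 0.005 m and z of cup in the frame of drive_axis below 0.002 m and angle between cup's own z axis and vertical below 0.03 rad), for 0.2 s.
2. the start button is pressed (value of joint start above 0.0035 m), for 0.05 s.
At the end, for the whole second after the job is handed in: The cup rests on the drive disc on the spindle (within 5 mm of the drive axis), flush (underside less than 2 mm above the disc, tilt under 0.03 rad), which it can only be with the pin in the hole; it is at rest and released, and the start button has been pressed and has sprung back (all of step 1 and linear speed of cup below 0.01 m/s and value of joint start below 0.0015 m); the robot touches nothing.
It fails at once if the cup presses on the analyser with more than 30 N (contact force between cup and analyser above 30 N).
It fails at once if the cup is tipped by more than 20 degrees (angle between cup's own z axis and vertical above 0.35 rad).
It fails at once if the flask is moved by more than 3 cm or tipped (distance of flask from where it was at the start of the episode above 0.03 m or angle between flask's own z axis and vertical above 0.35 rad).
It fails at once if the tub is moved by more than 3 cm or tipped (distance of tub from where it was at the start of the episode above 0.03 m or angle between tub's own z axis and vertical above 0.35 rad).
It fails at once if the spatula is moved by more than 3 cm (distance of spatula from where it was at the start of the episode above 0.03 m).
It also fails if it takes over 64 s, if anything falls off the work surface, if the arm or the gripper's body presses on something with over 40 N, if the wrist force passes 120 N, or if a joint passes its speed limit or range.

## Robot

A 6-joint arm with a two-finger parallel gripper is mounted at the origin on the work surface. World frame = base frame: x ahead of the robot, y to its left, z up, the work surface at z = 0. Lengths are in mm, angles in rad, forces in N, time in s.
With the tool pointing down it reaches from about 275 to 750 mm from the base axis. Payload 10.2 kg.
Tool frame: the origin (TCP) lies at the very end of the fingers, on their centre line; the grasp point (between the pads) lies 19 mm behind it (ctrl.tcp_to_grasp is the distance from the TCP to the grasp point, in mm); z points along the fingers, y is the direction in which the jaws open and shut (so a half turn about z gives the same grasp; the last joint's range is limited). The gripper opens to 85 mm and grips with 20 to 120 N. Pads are 22 mm wide; open, the fingers measure 114 mm over their backs; the gripper's body (76 mm by 85 mm) begins 54 mm behind the grasp point. The pads swing forward as they close: fully open they stand 13 mm farther back than shut.
Start: joints at [1.071, 0.313, 1.498, -0, 1.331, -0.223], TCP at [143.484, 505.018, 208.694] pointing down, gripper open.
Joint ranges: [-2.94, 2.94], [-0.97, 2.17], [0.19, 2.56], [-1.23, 4.37], [0.02, 3.11], [-2.88, 2.88]. Speed limits (rad/s): [2.39, 2.39, 3.01, 3.14, 3.14, 3.14].

## Interface

Orientations are given as a unit quaternion [w, x, y, z].
In Python, from rig import ctrl, cams, job gives the robot as it stands. The module is installed in compiled form; this text tells all that it offers.
- The arm moves only by the tool drive_tool, never from a script. Its arguments are lists of equal length, an entry for each row: "gripper": the opening, from 0 (shut) to 1 (fully open); "dp": the shift along the tool's x, y, z normalised to -1 to 1, where 1 is 0.2 m, a list of three; "twist": the turn about the tool's z normalised to -1 to 1, where 1 is 90 degrees. In form: {"gripper": [gripper, ...], "dp": [[tx, ty, tz], ...], "twist": [twist, ...]}. A call has 1 to 20 rows; each row is the pose to reach, as a shift and turn from the pose commanded when the call began, along the tool's axes at that moment; what a row does not reach only later rows make up. A row lasts 1/10 s, in which the tool goes at most 50 mm and 8.59 degrees, less where a joint would pass 70% of its speed; a pose out of reach is approached as far as the arm can. A call with a number of a shift or a turn outside -1 to 1 is refused whole. A call with a gripper value outside its range is refused whole. The fingers move at their own pace and stop on an object; "newtons" is the grip in N (left out, the last holds). Time passes only in rows, so rows that repeat a pose let the fingers close. It gives the time, the measured TCP pose, the force and the opening at its end, in the units of the state.
- ctrl.sense(): the state, without advancing time (a new reading comes with each control period).
- cams.capture(name): name is "side" or "top" or "wrist"; returns a dict with "pixels" (480x640x3 uint8, red, green, blue), "camera_matrix" (3x3 intrinsics, pixels), "xyz" and "orientation" of the camera in the world; the wrist camera has in their place "hand_eye" (4x4, takes a point from camera to tool coordinates, whose origin is the TCP and whose axes are the flange's). Camera axes: x right, y down, z forward; pixel columns grow to the right and rows downward; lengths in mm; the calibration is good to about 2 mm. A picture is of the moment at which its call begins: read the wrist's pose just before it. There is no depth.
- job.finish_job(): hands the job in, once; it reports no verdict.
The state is a dict: "time_s": time; "joints": joint angles; "dq": joint speeds; "tau": joint torques, N m; "eef_pos": TCP position; "ee_rot": TCP orientation; "force": force on the tool from outside, world axes, zero at the start; "wrist_torque": the same for the moment, N m; "grip_width": opening from 0.0 (shut) to 1.0 (fully open).
Only numpy, scipy, OpenCV 4.12 (cv2) and the standard library are available. Lean on these libraries where they do the work, as an engineer would, in place of code of your own. Each camera call takes 0.05 s, during which the arm holds its last target.

## Working session

There is one attempt and no reset: what is moved stays moved. The work goes in short steps, Python scripts to look and compute and a tool call to move; the robot and the scene stay as the last step left them, time stands still between calls to the robot, and variables do not carry over. Pictures are saved under pics/ and viewed, and the job is handed in when it is done.

Besides the shell and the picture viewer there is one more tool, called after ">>>" as name([rows], argument=value, ...), one row to a line, values as JSON. drive_tool: Moves the arm, as the interface text tells. Scaled input: -1 to 1 covers 0.2 m each way for a shift and 90 degrees each way for a turn. Its arguments: {"type":"object","properties":{"gripper":{"type":"array","items":{"type":"number"}},"dp":{"type":"array","items":{"type":"array","items":{"type":"number"}}},"twist":{"type":"array","items":{"type":"number"}},"newtons":{"type":"number"}},"required":["gripper","dp","twist"]}

```bash
mkdir -p pics; cat > h.py <<'E'
import numpy as np, cv2, json
from rig import ctrl, cams, job
from scipy.spatial.transform import Rotation as R
def q2R(q): return R.from_quat([q[1],q[2],q[3],q[0]]).as_matrix()
def shot(name,fn):
    s=ctrl.sense(); c=cams.capture(name)
    cv2.imwrite('pics/'+fn+'.png',c['pixels'][:,:,::-1])
    K=np.array(c['camera_matrix'])
    if name=='wrist':
        H=np.array(c['hand_eye']);T=np.eye(4);T[:3,:3]=q2R(s['ee_rot']);T[:3,3]=s['eef_pos'];M=T@H
        Rm,p=M[:3,:3],M[:3,3]
    else: Rm,p=q2R(c['orientation']),np.array(c['xyz'])
    np.savez('pics/'+fn+'.npz',K=K,R=Rm,p=p); return c['pixels'],K,Rm,p
def load(fn):
    d=np.load('pics/'+fn+'.npz'); return d['K'],d['R'],d['p']
def ray(fn,u,v,z):
    K,Rm,p=load(fn); d=Rm@np.linalg.solve(K,[u,v,1.]); return p+d*(z-p[2])/d[2]
def proj(fn,X):
    K,Rm,p=load(fn); c=K@(Rm.T@(np.array(X)-p)); return c[:2]/c[2]
E
python3 - <<'E'
from h import *
for n in ['top','side','wrist']:
    im,K,Rm,p=shot(n,n+'0'); print(n,p,Rm[:,2],K[0,0])
print(ctrl.sense())
E
```

```text
top [ 312.66169612  -42.9290363  1220.23495819] [ 0.20073853  0.02010122 -0.97943861] 503.67424218897946
side [-117.59490472 -785.81791849 1085.8647074 ] [ 0.46772727  0.54439882 -0.69631971] 504.27048915649476
wrist [ 79.01454845 523.83840921 372.26531336] [ 0.26063396 -0.0754511  -0.96248484] 419.1276252834034
{'time_s': 0.15, 'joints': array([ 1.07057872e+00,  3.13313694e-01,  1.49822554e+00,  4.66475795e-06,
        1.33101062e+00, -2.23420165e-01]), 'dq': array([ 0.00087753, -0.00117248, -0.00370363,  0.00036236,  0.00128048,
        0.00290129]), 'tau': array([ 2.42044283e-03, -4.12361598e+01, -2.59797764e+01, -3.71857391e-05,
        3.18892802e-03,  8.38869198e-06]), 'eef_pos': array([143.39026421, 504.82644847, 208.2844727 ]), 'ee_rot': array([-1.71532435e-04,  1.37957858e-01,  9.90437984e-01, -4.46813151e-04]), 'force': array([ 0.28310867, -0.19844196,  0.21265159]), 'wrist_torque': array([-0.00581347, -0.02973719,  0.04430478]), 'grip_width': 0.9983334538776382}
```

View pics/top0.png

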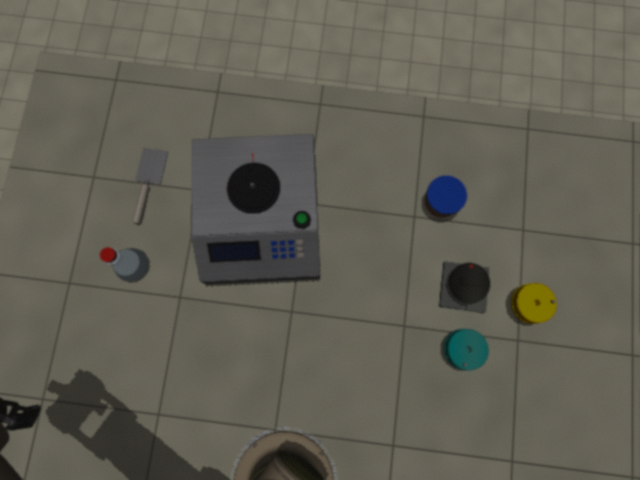

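View pics/side0.png

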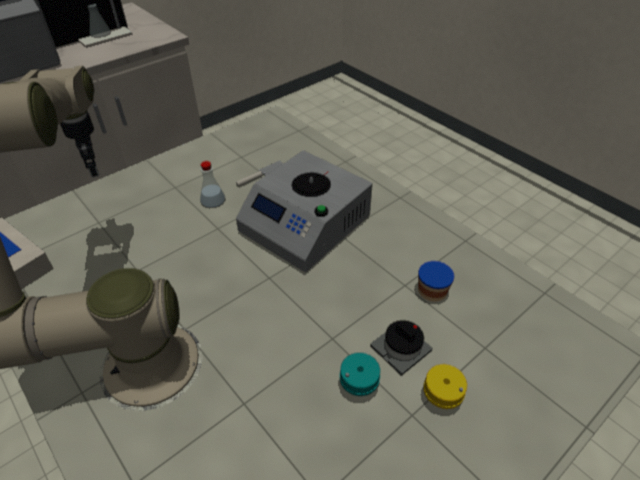

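View pics/wrist0.png

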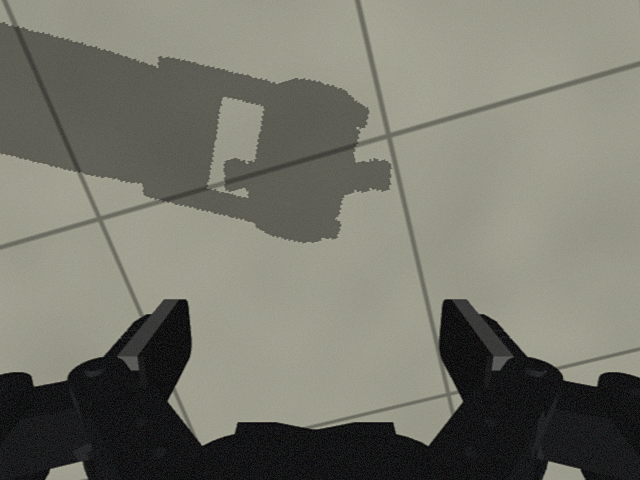

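```bash
python3 - <<'E'
from h import *
im=cv2.imread('pics/top0.png')
a=cv2.resize(im[240:330,420:520],(600,540),interpolation=cv2.INTER_CUBIC)
b=cv2.resize(im[125:245,180:330],(750,600),interpolation=cv2.INTER_CUBIC)
cv2.imwrite('pics/a.png',np.clip(a*1.8,0,255));cv2.imwrite('pics/b.png',np.clip(b*2.,0,255))
im=cv2.imread('pics/side0.png')
c=cv2.resize(im[300:380,360:450],(675,600),interpolation=cv2.INTER_CUBIC)
cv2.imwrite('pics/c.png',np.clip(c*2.,0,255))
E
```

```text
[ WARN:0@0.186] global loadsave.cpp:1063 imwrite_ Unsupported depth image for selected encoder is fallbacked to CV_8U.
```

View pics/a.png

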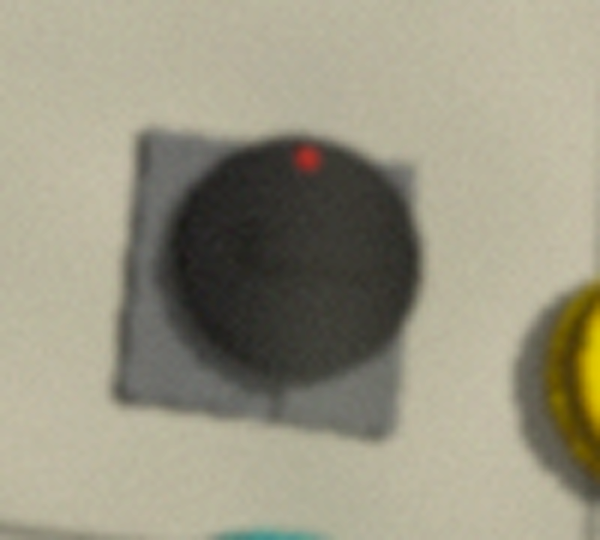

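View pics/b.png

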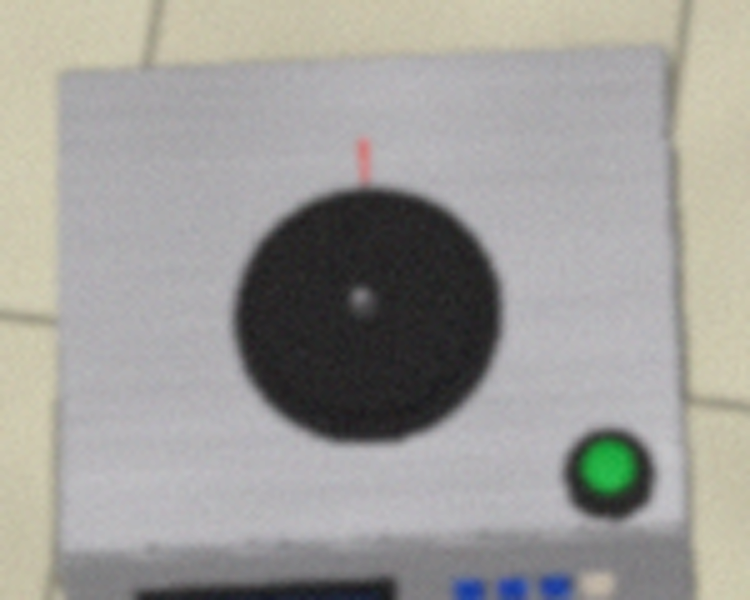

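View pics/c.png

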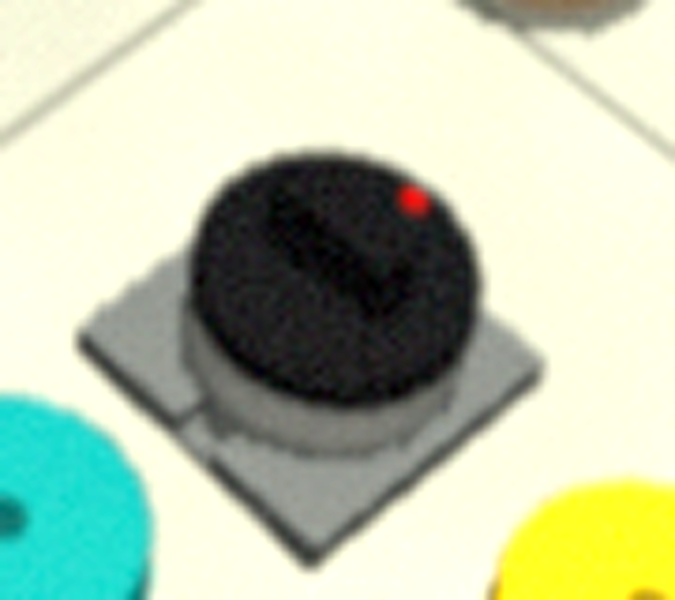

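```bash
cat > m0.py <<'E'
from h import *
def ell(fn,mask,n):
    cs,_=cv2.findContours(mask.astype(np.uint8),cv2.RETR_EXTERNAL,cv2.CHAIN_APPROX_NONE)
    c=max(cs,key=cv2.contourArea); e=cv2.fitEllipse(c); return e,c
im=cv2.imread('pics/top0.png').astype(int)
mx=im.max(2)
def sub(x0,x1,y0,y1):
    m=np.zeros(mx.shape,bool); m[y0:y1,x0:x1]=1; return m
def circ(mask,z,name,fn='top0'):
    e,c=ell(fn,mask,name)
    P=np.array([ray(fn,u,v,z)[:2] for u,v in c[:,0,:].astype(float)])
    A=np.c_[2*P,np.ones(len(P))]; s=np.linalg.lstsq(A,(P**2).sum(1),rcond=None)[0]
    print(name,e[0],s[:2],'diam',2*np.sqrt(s[2]+s[:2]@s[:2])); return s[:2]
d=circ((mx<50)&sub(215,290,155,218),150,'disc')
def hue(lo,hi,m):
    h=cv2.cvtColor(im.astype(np.uint8),cv2.COLOR_BGR2HSV).astype(int); return (h[...,0]>=lo)&(h[...,0]<=hi)&(h[...,1]>90)&m
g=circ(hue(45,75,sub(285,320,200,235)),158,'start')
h=cv2.cvtColor(im.astype(np.uint8),cv2.COLOR_BGR2HSV).astype(int)
red=((h[...,0]<10)|(h[...,0]>170))&(h[...,1]>70)
def cen(mask,z,name):
    ys,xs=np.nonzero(mask); print(name,len(xs),xs.mean(),ys.mean(),ray('top0',xs.mean(),ys.mean(),z))
cen(red&sub(240,265,145,165),140,'line')
cen(red&sub(460,485,255,275),54,'dot')
circ((mx<58)&sub(446,495,258,310),54,'cup')
for n,z in (((252.2,184.8),167),((146,167),2),((140,205),10),((129,264),0),((446,194),70),((537,302),40),((467,349),40)): print(n,ray('top0',*n,z))
# block corners
for x,y in ((150,130),(415,165),(385,440),(118,400)): print('blk',ray('top0',(x+.5)/6-.5+420,(y+.5)/6-.5+240,14))
for x,y in ((60,72),(665,45),(680,525),(60,550)): print('deck',ray('top0',(x+.5)/5-.5+180,(y+.5)/5-.5+125,140))
E
python3 m0.py
```

```text
disc (253.12940979003906, 187.61990356445312) [635.95587899 148.20901775] diam 115.2315043328226
start (301.29437255859375, 217.9440155029297) [578.11084717  32.41703845] diam 25.285557745522816
line 12 252.41666666666666 156.0 [712.21948018 162.94795031 140.        ]
dot 28 470.67857142857144 266.0 [ 538.89934421 -369.64305622   54.        ]
cup (467.17694091796875, 284.0916442871094) [ 495.71710625 -364.48293462] diam 101.69810992212648
(252.2, 184.8) [636.34031149 148.10842284 167.        ]
(146, 167) [699.75557859 452.97158205   2.        ]
(140, 205) [597.467482   445.09958646  10.        ]
(129, 264) [449.30649135 446.27166853   0.        ]
(446, 194) [ 701.75081844 -295.33833702   70.        ]
(537, 302) [ 475.94235303 -533.4187122    40.        ]
(467, 349) [ 347.9458564 -377.8614109   40.       ]
blk [ 550.36015818 -317.08713063   14.        ]
blk [ 549.50789082 -424.56463603   14.        ]
blk [ 437.67784091 -419.2031522    14.        ]
blk [ 440.1789403  -312.74067924   14.        ]
deck [735.25995906 306.83996873 140.        ]
deck [783.36726355  34.55243509 140.        ]
deck [560.32395187  -1.06001598 140.        ]
deck [514.94239845 267.33396028 140.        ]
```

>>> drive_tool([
  [-0.2, -0.2, 0],
  [-0.4, -0.4, 0],
  [-0.55, -0.6, 0],
  [-0.7, -0.8, 0],
  [-0.73, -0.93, 0],
  [-0.73, -0.93, 0],
], gripper=[1, 1, 1, 1, 1, 1], twist=[0, 0, 0, 0, 0, 0])

```text
time_s: 0.75
eef_pos: [233.4, 283.4, 208.7]
ee_rot: [0.0, 0.14, 0.99, -0.0]
force: [0.1, 0.9, -0.4]
grip_width: 1.001
```

>>> drive_tool([
  [-0.15, -0.19, 0],
  [-0.3, -0.38, 0],
  [-0.45, -0.57, 0],
  [-0.6, -0.76, 0],
  [-0.73, -0.93, 0],
  [-0.73, -0.93, 0],
], gripper=[1, 1, 1, 1, 1, 1], twist=[0, 0, 0, 0, 0, 0])

```text
time_s: 1.35
eef_pos: [324.3, 63.9, 208.7]
ee_rot: [0.0, 0.141, 0.99, -0.0]
force: [0.2, 0.5, -0.4]
grip_width: 0.998
```

>>> drive_tool([
  [-0.15, -0.19, 0],
  [-0.3, -0.38, 0],
  [-0.45, -0.57, 0],
  [-0.6, -0.76, 0],
  [-0.73, -0.93, 0],
  [-0.73, -0.93, 0],
], gripper=[1, 1, 1, 1, 1, 1], twist=[0, 0, 0, 0, 0, 0])

```text
time_s: 1.95
eef_pos: [413.8, -154.2, 208.0]
ee_rot: [-0.0, 0.139, 0.99, -0.0]
force: [-0.6, -0.2, 0.1]
grip_width: 1.001
```

>>> drive_tool([
  [-0.15, -0.19, 0],
  [-0.3, -0.38, 0],
  [-0.45, -0.57, 0],
  [-0.6, -0.76, 0],
  [-0.73, -0.93, 0],
  [-0.73, -0.93, 0],
  [-0.73, -0.93, 0],
  [-0.73, -0.93, 0],
  [-0.73, -0.93, 0],
  [-0.73, -0.93, 0],
  [-0.73, -0.93, 0],
], gripper=[1, 1, 1, 1, 1, 1, 1, 1, 1, 1, 1], twist=[0.09, 0.18, 0.27, 0.36, 0.45, 0.54, 0.63, 0.72, 0.81, 0.84, 0.84])

```text
time_s: 3.05
eef_pos: [502.9, -368.7, 208.5]
ee_rot: [-0.0, 0.716, 0.699, 0.0]
force: [-0.2, -0.1, 0.1]
grip_width: 1.002
```

```bash
python3 - <<'E'
from h import *
im,*_=shot('wrist','w1'); s=ctrl.sense(); print(s)
Rm=q2R(s['ee_rot']);print(Rm)
cv2.imwrite('pics/w1b.png',np.clip(im[:,:,::-1].astype(float)*1.8,0,255).astype(np.uint8))
E
```

```text
{'time_s': 3.1, 'joints': array([-8.20725690e-01,  5.36093610e-01,  1.16996977e+00,  2.20770536e-04,
        1.43611024e+00, -7.97913169e-01]), 'dq': array([-0.00847437, -0.00103287, -0.00259026, -0.00170357, -0.00189081,
       -0.01811302]), 'tau': array([-4.65328514e-02, -5.20431125e+01, -2.68004394e+01, -3.73445027e-04,
        2.13118619e-03,  2.38146996e-01]), 'eef_pos': array([ 502.75845038, -368.90315806,  208.47843066]), 'ee_rot': array([-2.87781621e-04,  7.15136401e-01,  6.98984858e-01,  1.16297974e-04]), 'force': array([-0.5487508 ,  0.86513097, -0.55402909]), 'wrist_torque': array([ 9.51684528e-05,  2.39916362e-02, -1.36808504e-02]), 'grip_width': 0.99955206912562}
[[ 2.28403094e-02  9.99739098e-01 -2.35972162e-04]
 [ 9.99738964e-01 -2.28401708e-02  5.74187271e-04]
 [ 5.68647820e-04 -2.49025180e-04 -9.99999807e-01]]
```

View pics/w1b.png

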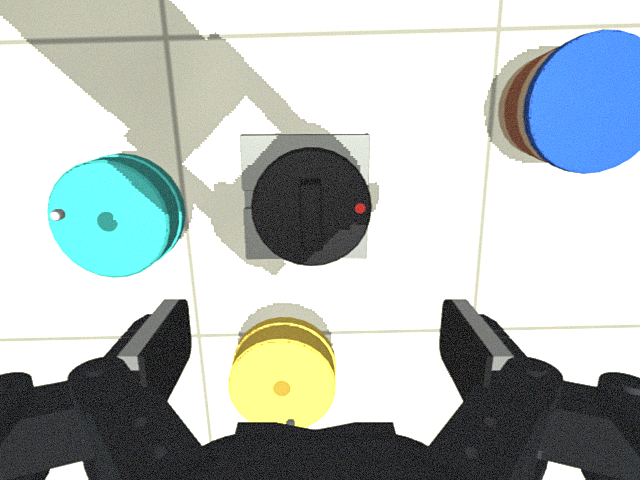

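```bash
python3 - <<'E'
from h import *
im=cv2.imread('pics/w1b.png'); 
a=cv2.resize(im[120:280,225:390],(800,776),interpolation=cv2.INTER_CUBIC)[:600]
a=cv2.resize(im[125:275,225:385],(640,600),interpolation=cv2.INTER_CUBIC)
cv2.imwrite('pics/w1c.png',a)
h=cv2.cvtColor(im,cv2.COLOR_BGR2HSV).astype(int)
red=((h[...,0]<10)|(h[...,0]>170))&(h[...,1]>120); red[:,:330]=0;red[:,380:]=0;red[:190]=0;red[230:]=0
ys,xs=np.nonzero(red);print('dot',xs.mean(),ys.mean(),ray('w1',xs.mean(),ys.mean(),54))
m=(im.max(2)<75).astype(np.uint8); m[:140]=0;m[275:]=0;m[:,:248]=0;m[:,376:]=0
m=cv2.morphologyEx(m,cv2.MORPH_OPEN,np.ones((7,7)))
c=max(cv2.findContours(m,0,1)[0],key=cv2.contourArea);e=cv2.fitEllipse(c);print(e)
P=np.array([ray('w1',u,v,54)[:2] for u,v in c[:,0,:].astype(float)])
s=np.linalg.lstsq(np.c_[2*P,np.ones(len(P))],(P**2).sum(1),rcond=None)[0];print(s[:2],2*np.sqrt(s[2]+s[:2]@s[:2]))
for p in ((241,135),(369,135),(366,258),(247,258)): print(ray('w1',*p,14))
for p in ((301,180),(321,180),(321,247),(301,247)):print('bar',ray('w1',*p,82))
print('tcp',proj('w1',ctrl.sense()['eef_pos']))
E
```

```text
dot 359.5 208.08 [ 539.22374616 -370.78062799   54.        ]
((307.7838439941406, 202.66822814941406), (103.07870483398438, 118.83409118652344), 56.86131286621094)
[ 499.00187128 -367.28207171] 85.5787436151248
[ 444.24912752 -314.94648916   14.        ]
[ 550.98757962 -317.53846392   14.        ]
[ 549.43598003 -425.98073552   14.        ]
[ 441.85685428 -423.37657584   14.        ]
bar [ 495.55977158 -343.58971675   82.        ]
bar [ 509.46936675 -343.92711973   82.        ]
bar [ 508.47473347 -392.81927564   82.        ]
bar [ 493.93266348 -392.46714982   82.        ]
tcp [310.41820564 284.62186418]
```

View pics/w1c.png

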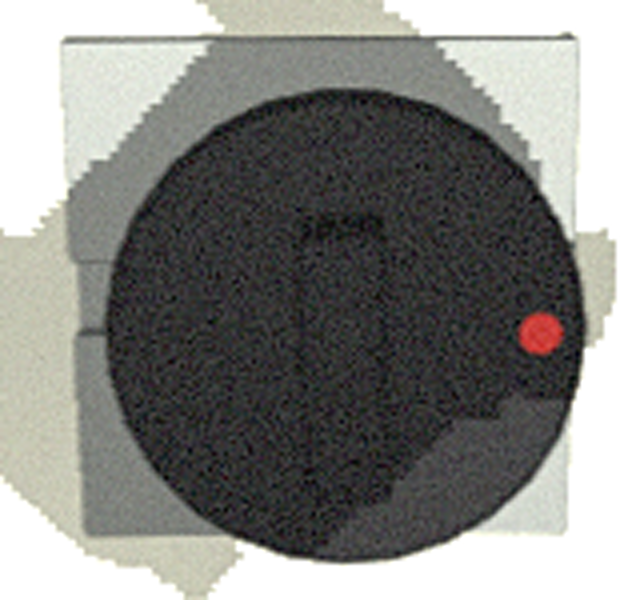

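>>> drive_tool([
  [0, -0.004, 0.2],
  [0, -0.004, 0.4],
  [0, -0.004, 0.6],
  [0, -0.004, 0.74],
  [0, -0.004, 0.76],
  [0, -0.004, 0.76],
  [0, -0.004, 0.76],
  [0, -0.004, 0.76],
  [0, -0.004, 0.76],
  [0, -0.004, 0.76],
  [0, -0.004, 0.76],
  [0, -0.004, 0.76],
], gripper=[1, 1, 1, 1, 1, 0.6, 0.3, 0, 0, 0, 0, 0], twist=[0, 0, 0, 0, 0, 0, 0, 0, 0, 0, 0, 0], newtons=60)

```text
time_s: 4.3
eef_pos: [501.0, -370.3, 57.4]
ee_rot: [0.0, 0.716, 0.698, -0.0]
force: [-3.7, 0.8, 6.2]
grip_width: 0.152
```

```bash
python3 - <<'E'
from h import *
im,*_=shot('side','s1'); s=ctrl.sense(); print(s['force'],s['wrist_torque'],s['eef_pos'],s['grip_width'])
a=cv2.resize(im[250:420,320:500],(635,600))
cv2.imwrite('pics/s1b.png',np.clip(a[:,:,::-1].astype(float)*1.8,0,255).astype(np.uint8))
E
```

```text
[-4.02812773  1.75734588  6.36870547] [ 0.34691613  0.50251388 -0.01758055] [ 501.00280147 -370.32112876   57.37404247] 0.15066985786982465
```

View pics/s1b.png

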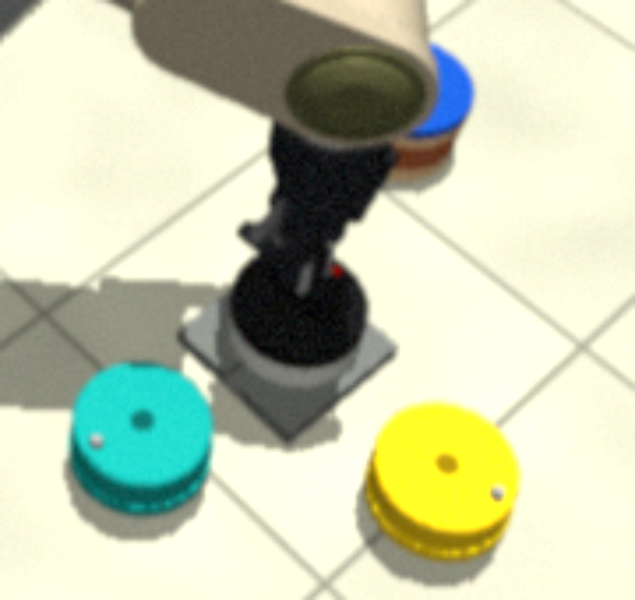

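>>> drive_tool([
  [0, 0, -0.02],
  [0, 0, -0.05],
  [0, 0, -0.1],
  [0, 0, -0.25],
  [0, 0, -0.45],
  [0, 0, -0.65],
  [0, 0, -0.85],
  [0, 0, -1],
  [0, 0, -1],
  [0, 0, -1],
], gripper=[0, 0, 0, 0, 0, 0, 0, 0, 0, 0], twist=[0, 0, 0, 0, 0, 0, 0, 0, 0, 0])

```text
time_s: 5.35
eef_pos: [501.0, -370.0, 256.3]
ee_rot: [-0.0, 0.716, 0.698, 0.0]
force: [0.4, -0.0, -3.2]
grip_width: 0.149
```

```bash
python3 - <<'E'
from h import *
im,*_=shot('wrist','w2'); s=ctrl.sense(); print(s['force'],s['wrist_torque'],s['eef_pos'],s['grip_width'],proj('w2',s['eef_pos']))
cv2.imwrite('pics/w2b.png',np.clip(im[:,:,::-1].astype(float)*1.8,0,255).astype(np.uint8))
im,*_=shot('side','s2')
a=cv2.resize(im[200:400,300:500],(600,600))
cv2.imwrite('pics/s2b.png',np.clip(a[:,:,::-1].astype(float)*1.8,0,255).astype(np.uint8))
E
```

```text
[-0.51841038  1.05051033 -3.41068416] [-0.04000445  0.00918413 -0.00262675] [ 500.76668659 -369.81253502  255.16109963] 0.14629395959442107 [310.15975003 282.50092292]
```

View pics/w2b.png

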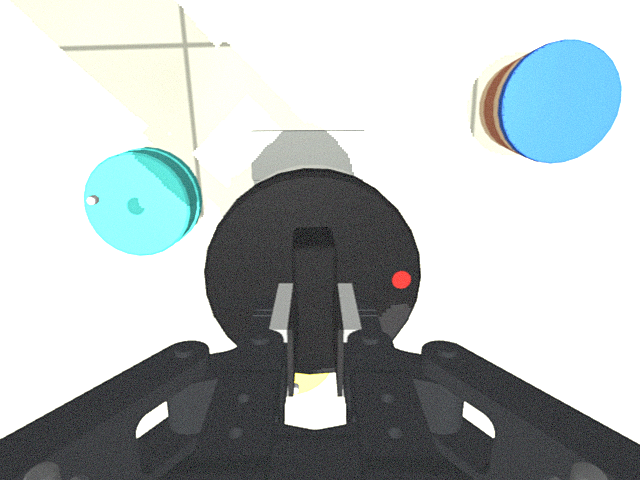

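View pics/s2b.png

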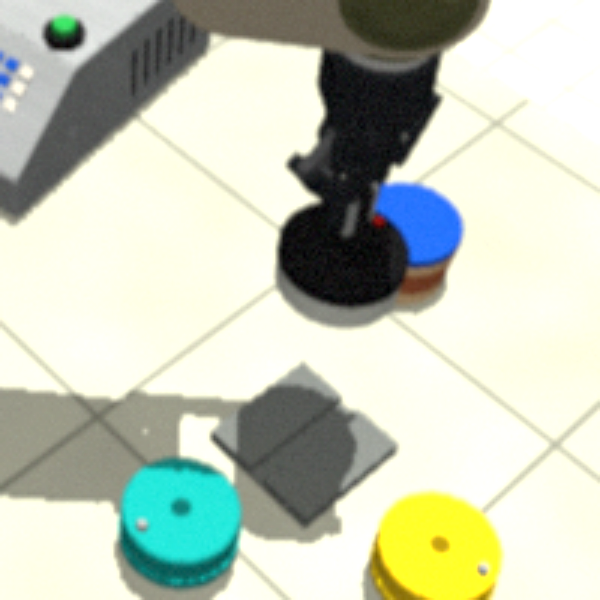

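```bash
cat > inhand.py <<'E'
from h import *
import sys
def inhand(fn,dz=3.4,show=True):
    s=ctrl.sense(); im=cv2.imread('pics/'+fn+'.png').astype(float)*1.8
    im=np.clip(im,0,255).astype(np.uint8)
    T=q2R(s['ee_rot']); z=s['eef_pos'][2]-dz
    h=cv2.cvtColor(im,cv2.COLOR_BGR2HSV).astype(int)
    red=((h[...,0]<10)|(h[...,0]>170))&(h[...,1]>140)&(h[...,2]>90); red[:260]=0;red[300:]=0;red[:,385:]&=True;red[:,:385]=0;red[:,420:]=0
    ys,xs=np.nonzero(red)
    dot=T.T@(ray(fn,xs.mean(),ys.mean(),z)-s['eef_pos'])
    g=im.max(2); g=cv2.GaussianBlur(g,(3,3),0)
    pts=[]
    cx,cy=312,275
    for a in np.radians(np.arange(-175,-4,3)):
        r=np.arange(85,125,.5); v=[g[int(round(cy+q*np.sin(a))),int(round(cx+q*np.cos(a)))] for q in r]
        k=np.nonzero(np.array(v)>75)[0]
        if len(k): pts.append((cx+r[k[0]]*np.cos(a),cy+r[k[0]]*np.sin(a)))
    P=np.array([(T.T@(ray(fn,u,v,z)-s['eef_pos']))[:2] for u,v in pts])
    for _ in range(4):
        q=np.linalg.lstsq(np.c_[2*P,np.ones(len(P))],(P**2).sum(1),rcond=None)[0]
        rr=np.sqrt(q[2]+q[:2]@q[:2]); e=np.abs(np.hypot(*(P-q[:2]).T)-rr); P=P[e<max(.8,2*np.median(e))]
    print('lid centre tool',q[:2],'diam',2*rr,len(P),'dot tool',dot, 'dot-c',dot[:2]-q[:2], np.degrees(np.arctan2(*(dot[:2]-q[:2])))) 
inhand(sys.argv[1])
E
python3 inhand.py w2
```

```text
lid centre tool [1.26743517 1.13552804] diam 91.44705799419192 43 dot tool [-0.20772479 39.34733352  3.30629527] dot-c [-1.47515996 38.21180548] -2.2107955504703263
```

>>> drive_tool([
  [0.08, 0.02, 0],
  [0.24, 0.07, 0],
  [0.42, 0.12, 0],
  [0.6, 0.17, 0],
  [0.73, 0.205, 0],
  [0.73, 0.205, 0],
], gripper=[0, 0, 0, 0, 0, 0], twist=[0, 0, 0, 0, 0, 0])

```text
time_s: 6.05
eef_pos: [546.5, -221.2, 256.0]
ee_rot: [-0.001, 0.715, 0.7, 0.0]
force: [-0.0, -0.2, -3.1]
grip_width: 0.15
```

>>> drive_tool([
  [0.08, 0.02, 0],
  [0.24, 0.07, 0],
  [0.42, 0.12, 0],
  [0.6, 0.17, 0],
  [0.73, 0.205, 0],
  [0.73, 0.205, 0],
], gripper=[0, 0, 0, 0, 0, 0], twist=[0, 0, 0, 0, 0, 0])

```text
time_s: 6.65
eef_pos: [590.9, -77.0, 256.1]
ee_rot: [-0.001, 0.715, 0.699, 0.0]
force: [0.4, -1.1, -3.7]
grip_width: 0.146
```

>>> drive_tool([
  [0.08, 0.02, 0],
  [0.24, 0.07, 0],
  [0.42, 0.12, 0],
  [0.6, 0.17, 0],
  [0.72, 0.205, 0],
  [0.72, 0.205, 0],
  [0.72, 0.205, 0],
], gripper=[0, 0, 0, 0, 0, 0, 0], twist=[0, 0, 0, 0, 0, 0, 0])

```text
time_s: 7.35
eef_pos: [635.1, 62.6, 256.2]
ee_rot: [-0.0, 0.716, 0.698, -0.0]
force: [-0.1, -0.6, -4.1]
grip_width: 0.149
```

```bash
python3 - <<'E'
from h import *
im,*_=shot('wrist','w3'); s=ctrl.sense(); print(s['force'],s['wrist_torque'],s['eef_pos'],s['grip_width'],proj('w3',s['eef_pos']))
cv2.imwrite('pics/w3b.png',np.clip(im[:,:,::-1].astype(float)*1.8,0,255).astype(np.uint8))
cv2.imwrite('pics/w3c.png',cv2.resize(np.clip(im[0:200,160:480,::-1].astype(float)*4,0,255).astype(np.uint8),(800,500)))
E
```

```text
[ 0.01715472  0.04033832 -3.2217932 ] [ 0.02279744  0.03036293 -0.06159656] [635.05367292  61.88782906 256.3501936 ] 0.15155684862894742 [310.68935905 285.69318129]
```

View pics/w3b.png

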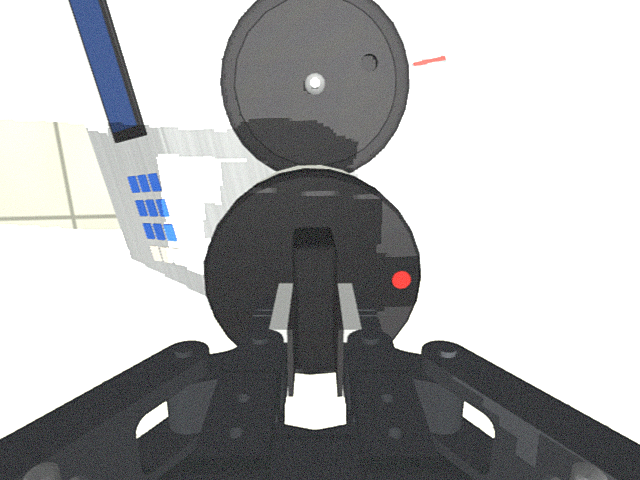

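View pics/w3c.png

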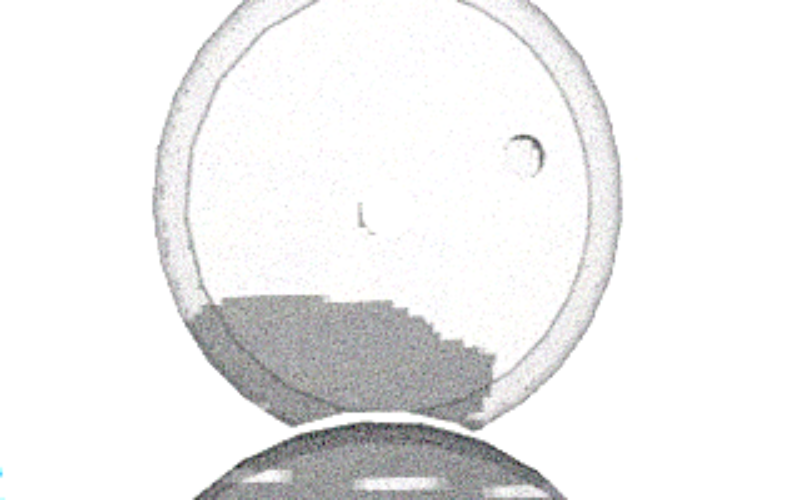

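```bash
python3 - <<'E'
from h import *
from scipy.optimize import least_squares
im=cv2.imread('pics/w3.png').astype(float)
g=np.clip(im*2.5,0,255).astype(np.uint8)
cv2.imwrite('pics/w3d.png',cv2.resize(g[30:120,270:405],(810,540),interpolation=cv2.INTER_CUBIC))
# outer disc edge fit (bright beyond)
m=cv2.GaussianBlur(im.max(2).astype(np.float32),(3,3),0)
cx,cy=315,82; pts=[]
for a in np.radians(list(range(-60,60,3))+list(range(120,240,3))):
    r=np.arange(80,110,.25); v=np.array([m[int(round(cy+q*np.sin(a))),int(round(cx+q*np.cos(a)))] if 0<=cy+q*np.sin(a)<479 else 0 for q in r])
    k=np.nonzero(v>75)[0]
    if len(k): pts.append((cx+r[k[0]]*np.cos(a),cy+r[k[0]]*np.sin(a)))
for z in (140,145,150):
    P=np.array([ray('w3',u,v,z)[:2] for u,v in pts])
    q=np.linalg.lstsq(np.c_[2*P,np.ones(len(P))],(P**2).sum(1),rcond=None)[0];print(z,q[:2],2*np.sqrt(q[2]+q[:2]@q[:2]))
print('tip',ray('w3',315,82,167)); print('line',ray('w3',414.5,65,140),ray('w3',445,58.5,140))
print('hole',ray('w3',369.6,62.8,150))
E
```

```text
140 [638.68722589 148.93735911] 118.619091772647
145 [638.6883367  148.62509502] 116.50258715481961
150 [638.68944751 148.31283094] 114.3860825369825
tip [639.04518162 148.99989122 167.        ]
line [701.41710098 159.2840195  140.        ] [720.22172395 162.57443529 140.        ]
hole [672.15523518 160.22120328 150.        ]
```

View pics/w3d.png

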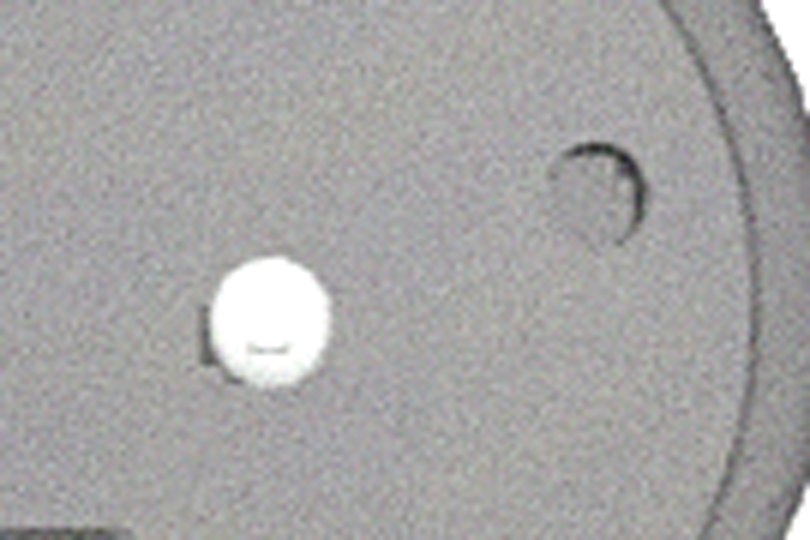

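>>> drive_tool([
  [0.08, 0, 0],
  [0.2, 0, 0],
  [0.32, 0, 0],
  [0.4, 0, 0],
  [0.427, 0.002, 0],
  [0.427, 0.002, 0.1],
  [0.427, 0.002, 0.1],
], gripper=[0, 0, 0, 0, 0, 0, 0], twist=[-0.05, -0.1, -0.15, -0.2, -0.229, -0.229, -0.229])

```text
time_s: 8.1
eef_pos: [636.9, 146.8, 234.2]
ee_rot: [-0.002, 0.58, 0.814, -0.002]
force: [-0.3, 1.6, -3.8]
grip_width: 0.149
```

```bash
python3 - <<'E'
from h import *
im,*_=shot('wrist','w4'); s=ctrl.sense(); print(s['force'],s['wrist_torque'],s['eef_pos'],s['grip_width'],s['joints'])
T=q2R(s['ee_rot']);print('heading y',np.degrees(np.arctan2(T[1,1],T[0,1])))
cv2.imwrite('pics/w4b.png',np.clip(im[:,:,::-1].astype(float)*2,0,255).astype(np.uint8))
im,*_=shot('side','s4')
a=cv2.resize(im[110:270,210:390],(675,600),interpolation=cv2.INTER_CUBIC)
cv2.imwrite('pics/s4b.png',np.clip(a[:,:,::-1].astype(float)*2,0,255).astype(np.uint8))
E
python3 inhand.py w4
```

```text
[-1.02346853 -0.15843275 -2.17124825] [ 0.00479468 -0.00530504 -0.03148778] [637.31584539 146.77681301 235.76518242] 0.15002192418856664 [ 4.76305666e-02  6.00642003e-01  9.97153171e-01 -1.21978581e-04
  1.54658598e+00 -2.84900009e-01]
heading y 19.052829247312562
lid centre tool [-0.14323644 -2.69876613] diam 87.39500473250496 55 dot tool [ 1.48161451 37.03864044  3.37630445] dot-c [ 1.62485095 39.73740657] 2.3415032954747983
```

View pics/w4b.png

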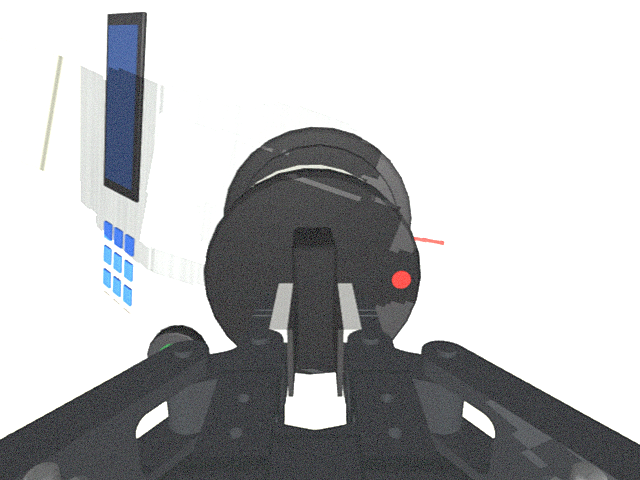

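View pics/s4b.png

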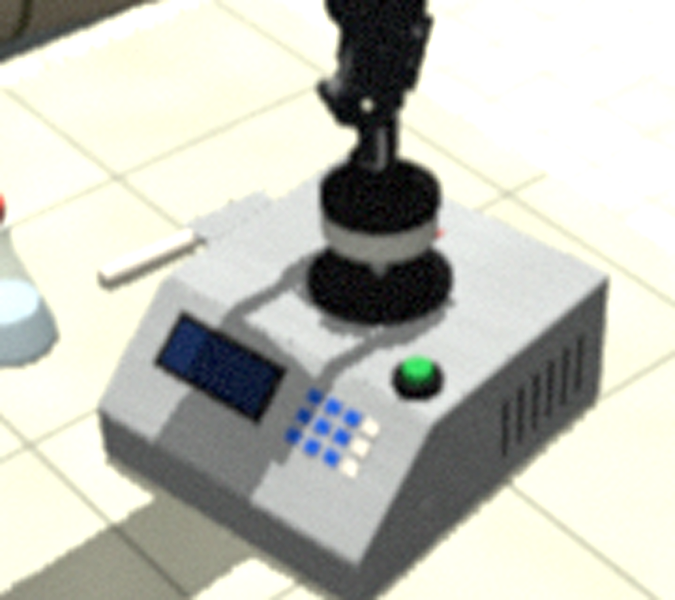

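```bash
python3 - <<'E'
from h import *
im=cv2.imread('pics/w4.png').astype(float)
m=cv2.GaussianBlur(im.max(2).astype(np.float32),(3,3),0)
cx,cy=319,220; pts=[]
for a in np.radians(list(range(-175,5,3))):
    r=np.arange(75,115,.25); v=np.array([m[int(round(cy+q*np.sin(a))),int(round(cx+q*np.cos(a)))] for q in r])
    k=np.nonzero(v>95)[0]
    if len(k): pts.append((cx+r[k[0]]*np.cos(a),cy+r[k[0]]*np.sin(a)))
P=np.array([ray('w4',u,v,150)[:2] for u,v in pts])
from scipy.optimize import least_squares
q=least_squares(lambda c: np.hypot(*(P-c[:2]).T)-57.2,[637,147],loss='soft_l1',f_scale=.5)
print(q.x, np.round(q.fun,1))
s=ctrl.sense();print(s['eef_pos'])
print(ray('w4',414.5,239,140),ray('w4',443.5,243,140))
E
```

```text
[637.66772275 151.71729443] [ 0.6  0.2  0.1  0.1  0.2  0.1 -0.1 -0.  -0.2  0.  -0.1 -0.  -0.2 -0.
 -0.2 -0.4 -0.3  0.3  0.1 -0.1 -0.1 -0.   0.2 -0.  -0.1  0.   0.2  0.
  0.1  0.1  0.3  0.1  0.   0.2  0.4  0.1  0.3  0.1 -0.3 -0.  -0.3 -0.3
 -0.3 -0.1 -0.1  0.1 -0.2 -0.1 -0.1  0.2 -0.1 -0.  -0.4  0.1  0.   0.1
  0.3  0.1  0.8  0.2]
[637.76726502 146.85424714 236.88318274]
[701.36810423 159.75060607 140.        ] [720.02820716 163.38028279 140.        ]
```

>>> drive_tool([
  [0.001, 0.0035, 0.04],
  [0.001, 0.0035, 0.08],
  [0.001, 0.0035, 0.11],
  [0.001, 0.0035, 0.13],
  [0.001, 0.0035, 0.14],
  [0.001, 0.0035, 0.15],
  [0.001, 0.0035, 0.15],
], gripper=[0, 0, 0, 0, 0, 0, 0], twist=[0, 0, 0, 0, 0, 0, 0])

```text
time_s: 8.9
eef_pos: [638.4, 148.3, 206.6]
ee_rot: [-0.0, 0.58, 0.815, -0.0]
force: [-0.7, -0.6, -2.6]
grip_width: 0.15
```

```bash
python3 - <<'E'
from h import *
im,*_=shot('wrist','w5')
for i in range(1):
    s=ctrl.sense(); print(s['force'],s['wrist_torque'],s['eef_pos'],s['dq'].round(3))
im,*_=shot('side','s5')
a=cv2.resize(im[110:270,210:390],(675,600),interpolation=cv2.INTER_CUBIC)
cv2.imwrite('pics/s5b.png',np.clip(a[:,:,::-1].astype(float)*2,0,255).astype(np.uint8))
s=ctrl.sense(); print(s['force'],s['eef_pos'])
E
```

```text
[-0.41778931 -0.77083931 -2.72698272] [ 0.03829634  0.04827969 -0.00576529] [638.39460228 148.2983102  206.77124351] [ 0.    -0.004 -0.004  0.001  0.004 -0.001]
[-0.19678592  0.16421972 -2.02499421] [638.44403231 148.29128758 206.88967458]
```

View pics/s5b.png

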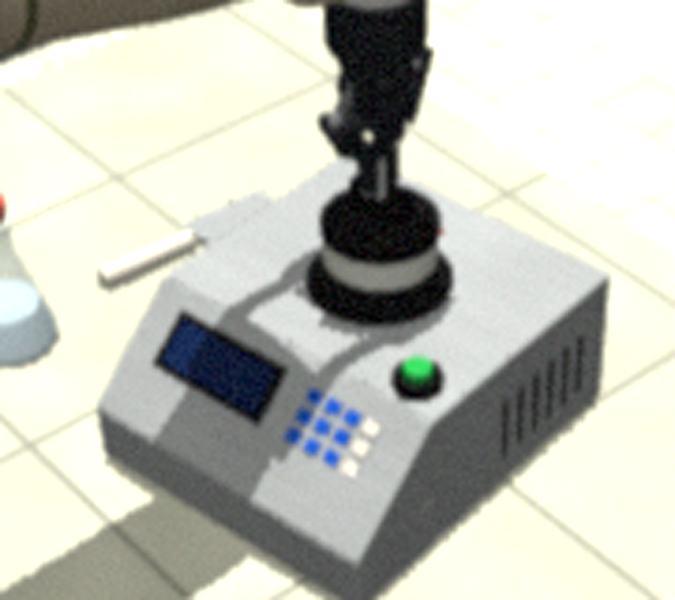

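>>> drive_tool([
  [0, 0, 0.01],
  [0, 0, 0.02],
  [0, 0, 0.02],
], gripper=[0, 0, 0], twist=[0, 0, 0])

```text
time_s: 9.3
eef_pos: [638.2, 148.3, 202.3]
ee_rot: [-0.0, 0.58, 0.815, -0.0]
force: [-0.2, 0.3, -2.8]
grip_width: 0.143
```

>>> drive_tool([
  [0, 0, 0.005],
  [0, 0, 0.01],
  [0, 0, 0.01],
], gripper=[0, 0, 0], twist=[0, 0, 0])

```text
time_s: 9.6
eef_pos: [638.3, 148.3, 200.5]
ee_rot: [-0.0, 0.58, 0.815, -0.0]
force: [0.5, 0.6, -2.5]
grip_width: 0.149
```

>>> drive_tool([
  [0, 0, 0.003],
  [0, 0, 0.005],
  [0, 0, 0.005],
], gripper=[0, 0, 0], twist=[0, 0, 0])

```text
time_s: 9.9
eef_pos: [638.4, 148.3, 199.7]
ee_rot: [-0.0, 0.58, 0.815, 0.0]
force: [0.8, -0.1, -2.8]
grip_width: 0.15
```

>>> drive_tool([
  [0, 0, 0.003],
  [0, 0, 0.005],
  [0, 0, 0.005],
], gripper=[0, 0, 0], twist=[0, 0, 0])

```text
time_s: 10.2
eef_pos: [638.3, 148.3, 198.6]
ee_rot: [-0.0, 0.58, 0.815, -0.0]
force: [-0.1, 1.1, -3.8]
grip_width: 0.151
```

>>> drive_tool([
  [0, 0, 0.003],
  [0, 0, 0.005],
  [0, 0, 0.005],
], gripper=[0, 0, 0], twist=[0, 0, 0])

```text
time_s: 10.5
eef_pos: [638.3, 148.3, 197.6]
ee_rot: [-0.0, 0.58, 0.815, -0.0]
force: [0.0, -0.1, -3.6]
grip_width: 0.15
```

>>> drive_tool([
  [0, 0, 0.003],
  [0, 0, 0.005],
  [0, 0, 0.005],
], gripper=[0, 0, 0], twist=[0, 0, 0])

```text
time_s: 10.8
eef_pos: [638.4, 148.3, 196.6]
ee_rot: [-0.0, 0.58, 0.815, -0.0]
force: [-0.7, -0.6, -3.7]
grip_width: 0.146
```

>>> drive_tool([
  [0, 0, 0.003],
  [0, 0, 0.005],
  [0, 0, 0.005],
], gripper=[0, 0, 0], twist=[0, 0, 0])

```text
time_s: 11.1
eef_pos: [638.4, 148.3, 195.6]
ee_rot: [-0.0, 0.58, 0.815, -0.0]
force: [0.4, 0.4, -3.1]
grip_width: 0.147
```

Well below the riding height with no contact force, so the pin is apparently in the hole. I'll keep going down gently.

>>> drive_tool([
  [0, 0, 0.003],
  [0, 0, 0.005],
  [0, 0, 0.005],
], gripper=[0, 0, 0], twist=[0, 0, 0])

```text
time_s: 11.4
eef_pos: [638.3, 148.3, 194.6]
ee_rot: [-0.0, 0.58, 0.815, -0.0]
force: [-0.3, 0.0, -2.9]
grip_width: 0.149
```

>>> drive_tool([
  [0, 0, 0.003],
  [0, 0, 0.005],
  [0, 0, 0.005],
], gripper=[0, 0, 0], twist=[0, 0, 0])

```text
time_s: 11.7
eef_pos: [638.3, 148.3, 194.2]
ee_rot: [0.0, 0.58, 0.815, 0.0]
force: [-2.6, -0.5, 1.5]
grip_width: 0.145
```

>>> drive_tool([
  [0, 0, 0.001],
  [0, 0, 0.002],
  [0, 0, 0.002],
], gripper=[0, 0, 0], twist=[0, 0, 0])

```text
time_s: 12.0
eef_pos: [638.3, 148.2, 194.0]
ee_rot: [0.0, 0.58, 0.815, 0.0]
force: [-4.9, -0.9, 5.1]
grip_width: 0.145
```

```bash
python3 - <<'E'
from h import *
im,*_=shot('side','s6')
a=cv2.resize(im[130:230,250:380],(780,600),interpolation=cv2.INTER_CUBIC)
cv2.imwrite('pics/s6b.png',np.clip(a[:,:,::-1].astype(float)*2.5,0,255).astype(np.uint8))
s=ctrl.sense(); print(s['force'],s['wrist_torque'],s['eef_pos'])
E
```

```text
[-5.41176887  0.17271215  4.92743718] [-0.11509876  0.79064378  0.00432232] [638.28746634 148.25490472 193.97317045]
```

View pics/s6b.png

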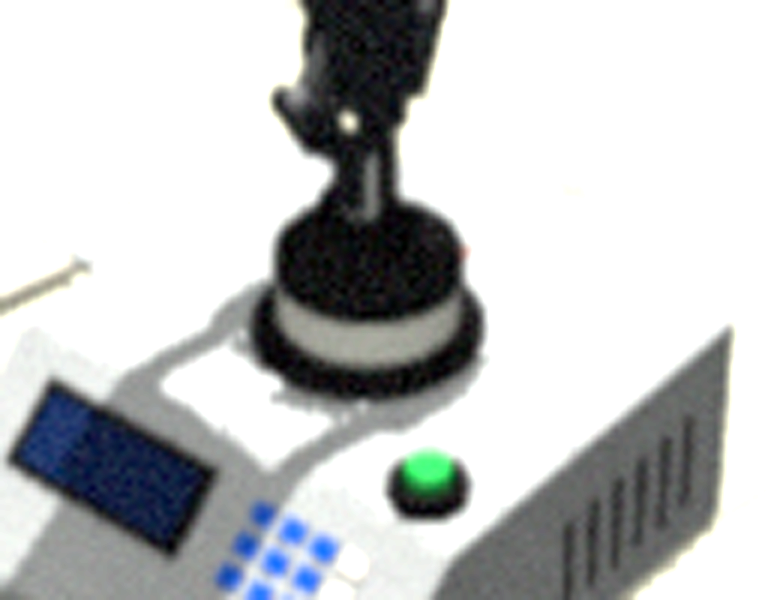

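>>> drive_tool([
  [0, 0, -0.002],
  [0, 0, -0.002],
  [0, 0, -0.002],
  [0, 0, -0.002],
  [0, 0, -0.002],
  [0, 0, -0.002],
  [0, 0, -0.002],
], gripper=[0, 0.3, 0.6, 0.6, 0.6, 0.6, 0.6], twist=[0, 0, 0, 0, 0, 0, 0])

```text
time_s: 12.75
eef_pos: [638.4, 148.3, 193.7]
ee_rot: [0.0, 0.58, 0.815, 0.0]
force: [-0.0, -0.1, 0.0]
grip_width: 0.603
```

>>> drive_tool([
  [0, 0, -0.05],
  [0, 0, -0.15],
  [0, 0, -0.3],
  [-0.2, 0, -0.4],
  [-0.5, 0, -0.5],
  [-0.5, 0, -0.5],
  [-0.5, 0, -0.5],
], gripper=[0.6, 0.6, 0.6, 0.6, 0.6, 0.6, 0.6], twist=[0, 0, 0, 0, 0, 0, 0])

```text
time_s: 13.45
eef_pos: [671.7, 52.0, 294.4]
ee_rot: [0.001, 0.581, 0.814, 0.0]
force: [-0.5, 0.0, 0.0]
grip_width: 0.598
```

```bash
python3 - <<'E'
from h import *
im,*_=shot('side','s7')
a=cv2.resize(im[130:230,250:380],(780,600),interpolation=cv2.INTER_CUBIC)
cv2.imwrite('pics/s7b.png',np.clip(a[:,:,::-1].astype(float)*2.5,0,255).astype(np.uint8))
im,*_=shot('wrist','w7')
cv2.imwrite('pics/w7b.png',np.clip(im[:,:,::-1].astype(float)*2,0,255).astype(np.uint8))
s=ctrl.sense(); print(s['force'],s['wrist_torque'],s['eef_pos'])
E
```

```text
[-0.45473224  0.01925305 -0.79441202] [-0.00416621 -0.01969623  0.01568051] [670.84928199  54.75345319 293.41503389]
```

View pics/s7b.png

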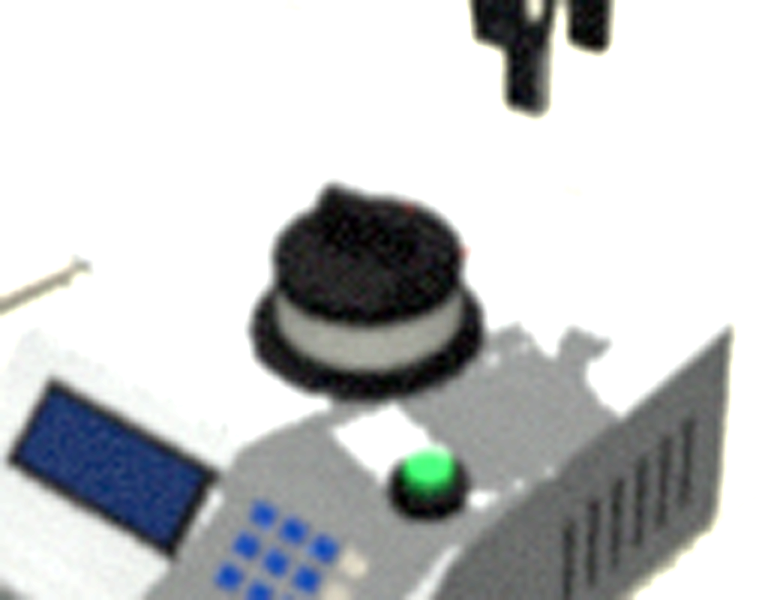

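View pics/w7b.png

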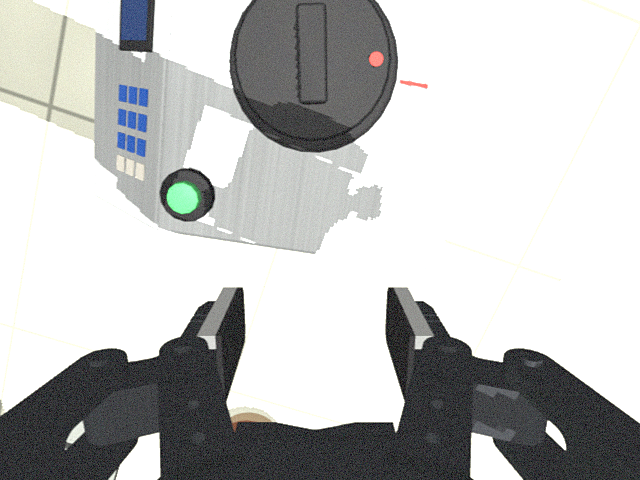

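```bash
python3 - <<'E'
from h import *
im=cv2.imread('pics/w7.png').astype(float)
m=cv2.GaussianBlur(im.max(2).astype(np.float32),(3,3),0)
s=ctrl.sense(); print(s['eef_pos'],s['time_s'])
cx,cy=314,66; pts=[]
for a in np.radians(list(range(-35,40,3))+list(range(70,215,3))):
    r=np.arange(70,105,.25); v=np.array([m[int(round(cy+q*np.sin(a))),int(round(cx+q*np.cos(a)))] for q in r])
    k=np.nonzero(v>60)[0]
    if len(k): pts.append((cx+r[k[0]]*np.cos(a),cy+r[k[0]]*np.sin(a)))
from scipy.optimize import least_squares
for z in (190,197):
    P=np.array([ray('w7',u,v,z)[:2] for u,v in pts])
    q=least_squares(lambda c: np.hypot(*(P-c[:2]).T)-c[2],[638,148,46],loss='soft_l1',f_scale=.5).x; print(z,q[:2],2*q[2])
h=cv2.cvtColor(im.astype(np.uint8),cv2.COLOR_BGR2HSV).astype(int)
g=(h[...,0]>45)&(h[...,0]<80)&(h[...,1]>100)&(h[...,2]>40)
ys,xs=np.nonzero(g);print('btn',len(xs),xs.mean(),ys.mean(),ray('w7',xs.mean(),ys.mean(),158), xs.min(),xs.max(),ys.min(),ys.max())
T=q2R(s['ee_rot']);print(T)
for X in ((636.5,148,190),(638.8,148.8,190),(638.8,148.8,197)): print(proj('s7',X))
E
```

```text
[670.84928199  54.75345319 293.41503389] 13.55
190 [640.51545067 144.05508747] 99.76487210871343
197 [640.77466381 143.39310289] 97.15566718655008
btn 895 183.11173184357543 196.90837988826814 [578.92493659  32.92606062 158.        ] 166 200 181 213
[[-3.28525176e-01  9.44494953e-01 -7.02377591e-04]
 [ 9.44494946e-01  3.28525552e-01  5.08144942e-04]
 [ 7.10689319e-04 -4.96453678e-04 -9.99999624e-01]]
[310.83736833 170.51058452]
[311.26372203 170.07835947]
[311.21868313 168.15202271]
```

>>> drive_tool([
  [0.02, -0.1, 0],
  [0.04, -0.28, 0],
  [0.048, -0.44, 0],
  [0.048, -0.473, 0.1],
  [0.048, -0.473, 0.25],
  [0.048, -0.473, 0.42],
  [0.048, -0.473, 0.55],
  [0.048, -0.473, 0.59],
  [0.048, -0.473, 0.59],
], gripper=[0, 0, 0, 0, 0, 0, 0, 0, 0], twist=[0, 0, 0, 0, 0, 0, 0, 0, 0])

```text
time_s: 14.45
eef_pos: [578.1, 33.0, 175.3]
ee_rot: [-0.001, 0.579, 0.815, -0.0]
force: [0.9, 0.0, -0.2]
grip_width: -0.002
```

```bash
python3 - <<'E'
from h import *
print('block lid', proj('side0',(502,-368.5,54)))
im,*_=shot('side','s8')
a=cv2.resize(im[130:250,250:400],(750,600),interpolation=cv2.INTER_CUBIC)
cv2.imwrite('pics/s8b.png',np.clip(a[:,:,::-1].astype(float)*2.2,0,255).astype(np.uint8))
im,*_=shot('wrist','w8')
cv2.imwrite('pics/w8b.png',np.clip(im[:,:,::-1].astype(float)*2,0,255).astype(np.uint8))
s=ctrl.sense(); print(s['force'],s['eef_pos'],s['grip_width'])
E
```

```text
block lid [404.54421727 333.14221464]
[ 1.40338892 -0.04475417  0.57650807] [579.1423177   32.38204106 177.14863481] -0.0009682488322590485
```

View pics/s8b.png

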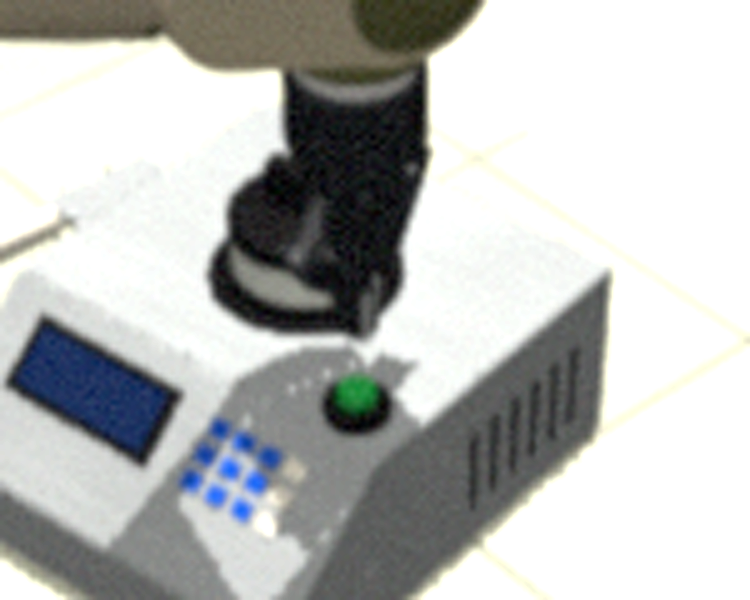

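View pics/w8b.png

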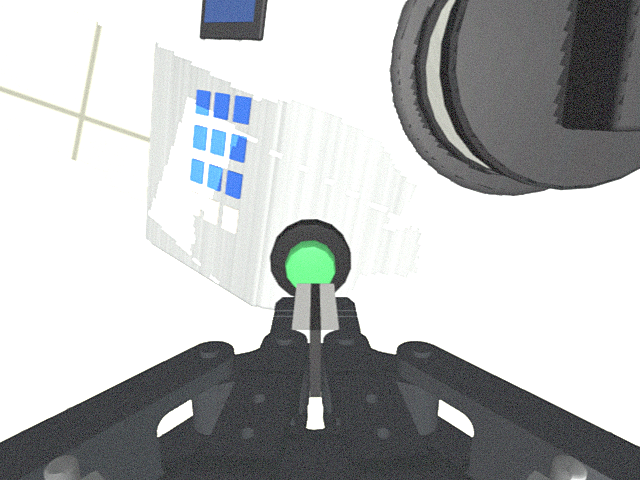

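>>> drive_tool([
  [0, 0, 0.04],
  [0, 0, 0.08],
  [0, 0, 0.09],
  [0, 0, 0.09],
], gripper=[0, 0, 0, 0], twist=[0, 0, 0, 0])

```text
time_s: 14.95
eef_pos: [578.5, 31.9, 157.3]
ee_rot: [-0.0, 0.58, 0.815, -0.0]
force: [0.5, 0.6, 0.0]
grip_width: -0.001
```

>>> drive_tool([
  [0, 0, 0.01],
  [0, 0, 0.015],
  [0, 0, 0.015],
], gripper=[0, 0, 0], twist=[0, 0, 0])

```text
time_s: 15.25
eef_pos: [578.7, 31.8, 154.7]
ee_rot: [-0.0, 0.58, 0.815, -0.0]
force: [-0.3, 0.1, -0.6]
grip_width: 0.001
```

>>> drive_tool([
  [0, 0, 0.005],
  [0, 0, 0.01],
  [0, 0, 0.01],
], gripper=[0, 0, 0], twist=[0, 0, 0])

```text
time_s: 15.55
eef_pos: [578.6, 31.8, 152.6]
ee_rot: [-0.0, 0.58, 0.815, -0.0]
force: [0.5, 0.6, -0.3]
grip_width: 0.002
```

```bash
python3 - <<'E'
from h import *
im,*_=shot('side','s9')
a=cv2.resize(im[170:240,280:370],(750,583),interpolation=cv2.INTER_CUBIC)
cv2.imwrite('pics/s9b.png',np.clip(a[:,:,::-1].astype(float)*2.2,0,255).astype(np.uint8))
im,*_=shot('wrist','w9')
cv2.imwrite('pics/w9b.png',np.clip(im[:,:,::-1].astype(float)*2,0,255).astype(np.uint8))
s=ctrl.sense(); print(s['force'],s['eef_pos'],s['grip_width'])
E
```

```text
[-0.02588562 -0.94787755  0.16845223] [578.67509104  31.85066961 152.702262  ] -0.0029071086720730862
```

View pics/s9b.png

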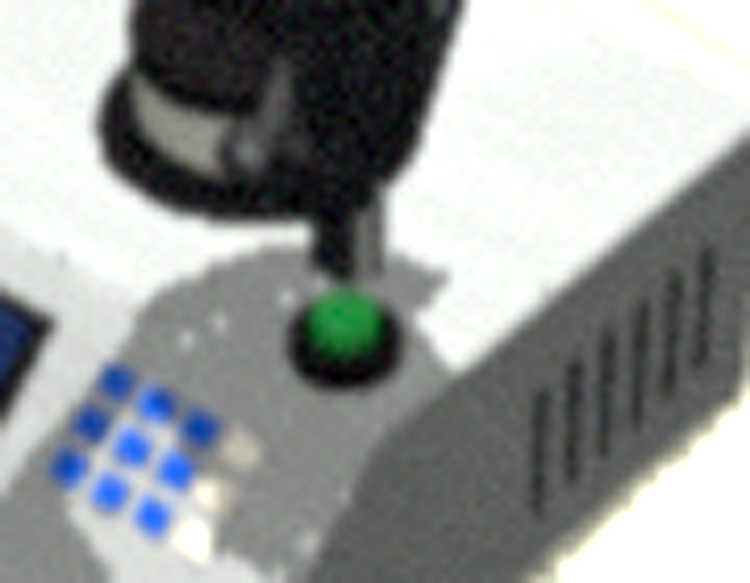

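View pics/w9b.png

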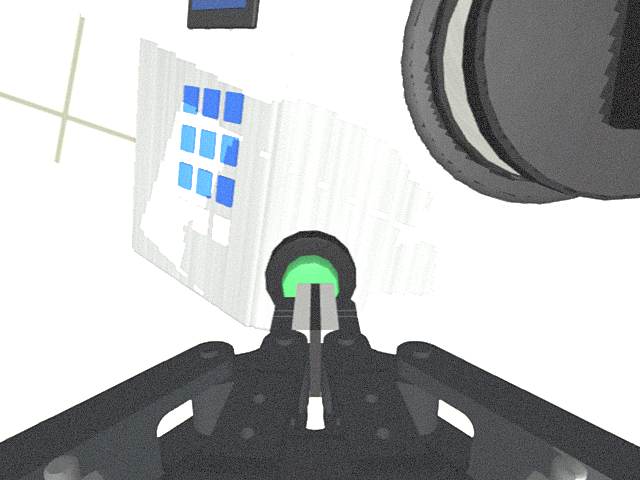

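```bash
python3 - <<'E'
from h import *
for fn in ('w7','w8','w9'):
    im=cv2.imread(f'pics/{fn}.png')
    h=cv2.cvtColor(im,cv2.COLOR_BGR2HSV).astype(int)
    g=(h[...,0]>45)&(h[...,0]<80)&(h[...,1]>100)&(h[...,2]>40)
    ys,xs=np.nonzero(g); 
    # visible width at widest & top row
    w=[(y,xs[ys==y].min(),xs[ys==y].max()) for y in range(ys.min(),ys.max()+1,4)]
    print(fn,len(xs),w[:14])
    for z in (140,145,150,158): print(z,ray(fn,(xs.min()+xs.max())/2,ys.min(),z)[:2].round(1), 'width',np.linalg.norm(ray(fn,xs.min(),ys.min()+14,z)-ray(fn,xs.max()+1,ys.min()+14,z)).round(1))
for fn in ('s7','s9'):
    im=cv2.imread(f'pics/{fn}.png');h=cv2.cvtColor(im,cv2.COLOR_BGR2HSV).astype(int)
    g=(h[...,0]>45)&(h[...,0]<80)&(h[...,1]>100)&(h[...,2]>40);ys,xs=np.nonzero(g);print(fn,len(xs),xs.mean(),ys.mean(),ys.min(),ys.max())
    print(proj(fn,(578.5,32.5,158)),proj(fn,(578.5,32.5,152)),'tcp',proj(fn,(578.6,31.8,152.7)))
E
```

```text
w7 895 [(181, np.int64(180), np.int64(187)), (185, np.int64(172), np.int64(194)), (189, np.int64(168), np.int64(198)), (193, np.int64(167), np.int64(200)), (197, np.int64(166), np.int64(200)), (201, np.int64(167), np.int64(199)), (205, np.int64(169), np.int64(198)), (209, np.int64(172), np.int64(194)), (213, np.int64(180), np.int64(186))]
140 [571.5  39.7] width 26.9
145 [572.8  40.9] width 26.5
150 [574.   42.2] width 26.0
158 [576.   44.2] width 25.4
w8 1838 [(240, np.int64(311), np.int64(313)), (244, np.int64(297), np.int64(324)), (248, np.int64(292), np.int64(328)), (252, np.int64(289), np.int64(331)), (256, np.int64(287), np.int64(333)), (260, np.int64(286), np.int64(334)), (264, np.int64(285), np.int64(334)), (268, np.int64(285), np.int64(335)), (272, np.int64(286), np.int64(335)), (276, np.int64(286), np.int64(333)), (280, np.int64(289), np.int64(331)), (284, np.int64(292), np.int64(295))]
140 [575.5  39.7] width 25.7
145 [575.1  41.1] width 25.1
150 [574.6  42.6] width 24.4
158 [573.9  44.9] width 23.4
w9 1488 [(255, np.int64(308), np.int64(316)), (259, np.int64(296), np.int64(326)), (263, np.int64(290), np.int64(330)), (267, np.int64(287), np.int64(333)), (271, np.int64(285), np.int64(336)), (275, np.int64(283), np.int64(337)), (279, np.int64(282), np.int64(337)), (283, np.int64(282), np.int64(338)), (287, np.int64(282), np.int64(338)), (291, np.int64(283), np.int64(338)), (295, np.int64(284), np.int64(337))]
140 [575.7  39.3] width 26.0
145 [575.2  40.9] width 25.3
150 [574.7  42.6] width 24.6
158 [573.9  45.2] width 23.4
s7 49 321.0 208.12244897959184 205 211
[321.4775244  206.60140053] [321.48774116 208.21510346] tcp [321.67528734 208.13537405]
s9 44 320.90909090909093 207.95454545454547 205 211
[321.4775244  206.60140053] [321.48774116 208.21510346] tcp [321.67528734 208.13537405]
```

>>> drive_tool([
  [0, 0, 0.005],
  [0, 0, 0.01],
  [0, 0, 0.01],
], gripper=[0, 0, 0], twist=[0, 0, 0])

```text
time_s: 15.95
eef_pos: [578.6, 31.9, 150.5]
ee_rot: [-0.0, 0.58, 0.815, -0.0]
force: [-0.2, -0.2, 1.8]
grip_width: 0.003
```

>>> drive_tool([
  [0, 0, 0.005],
  [0, 0, 0.01],
  [0, 0, 0.01],
], gripper=[0, 0, 0], twist=[0, 0, 0])

```text
time_s: 16.25
eef_pos: [578.6, 31.8, 148.5]
ee_rot: [-0.0, 0.58, 0.815, -0.0]
force: [0.2, -0.2, -0.1]
grip_width: 0.005
```

```bash
python3 - <<'E'
from h import *
im,*_=shot('side','s10')
a=cv2.resize(im[170:240,280:370],(750,583),interpolation=cv2.INTER_CUBIC)
cv2.imwrite('pics/s10b.png',np.clip(a[:,:,::-1].astype(float)*2.2,0,255).astype(np.uint8))
im,*_=shot('wrist','w10')
cv2.imwrite('pics/w10b.png',cv2.resize(np.clip(im[200:350,210:410,::-1].astype(float)*2.5,0,255).astype(np.uint8),(800,600)))
s=ctrl.sense(); print(s['force'],s['eef_pos'],s['grip_width'])
E
```

```text
[-0.6816699  -0.31949931  0.25865475] [578.6542425   31.83087796 148.67919381] 0.0030684104674106737
```

View pics/s10b.png

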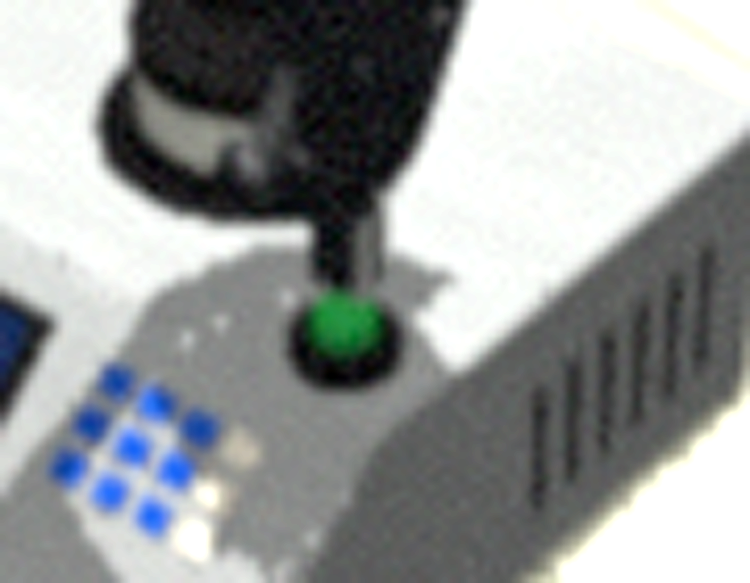

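View pics/w10b.png

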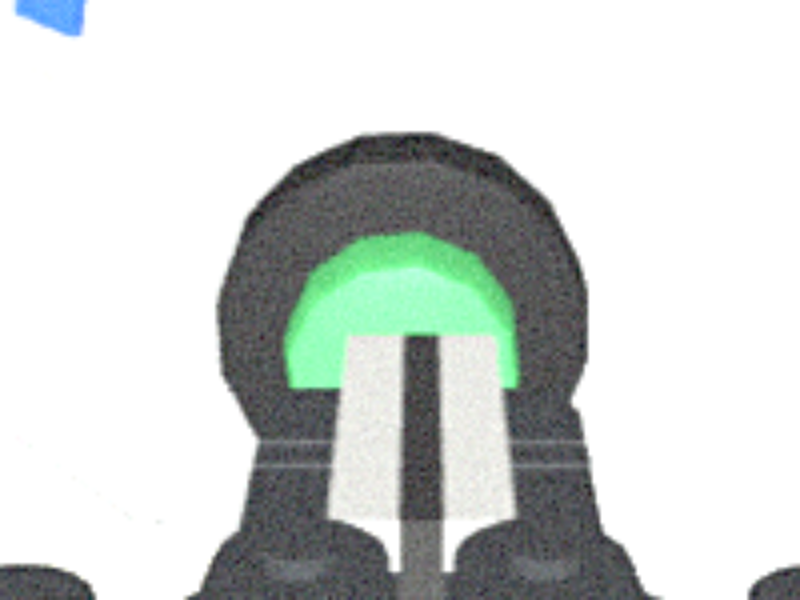

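>>> drive_tool([
  [0, 0, 0.005],
  [0, 0, 0.01],
  [0, 0, 0.015],
  [0, 0, 0.015],
], gripper=[0, 0, 0, 0], twist=[0, 0, 0, 0])

```text
time_s: 16.75
eef_pos: [578.6, 31.8, 145.5]
ee_rot: [-0.0, 0.58, 0.815, -0.0]
force: [0.0, 0.9, -0.1]
grip_width: 0.0
```

>>> drive_tool([
  [0, 0, 0.005],
  [0, 0, 0.01],
  [0, 0, 0.01],
], gripper=[0, 0, 0], twist=[0, 0, 0])

```text
time_s: 17.05
eef_pos: [578.6, 31.9, 143.5]
ee_rot: [-0.0, 0.58, 0.815, -0.0]
force: [0.6, -0.7, 0.8]
grip_width: -0.002
```

```bash
python3 - <<'E'
from h import *
im,*_=shot('wrist','w11')
cv2.imwrite('pics/w11b.png',cv2.resize(np.clip(im[200:350,210:410,::-1].astype(float)*2.5,0,255).astype(np.uint8),(800,600)))
im,*_=shot('side','s11')
a=cv2.resize(im[170:240,280:370],(750,583),interpolation=cv2.INTER_CUBIC)
cv2.imwrite('pics/s11b.png',np.clip(a[:,:,::-1].astype(float)*2.2,0,255).astype(np.uint8))
s=ctrl.sense(); print(s['force'],s['eef_pos'],s['grip_width'])
E
```

```text
[ 1.00693995 -0.89356114  0.99781175] [578.64223534  31.85748263 143.6804992 ] -0.0032250518355492587
```

View pics/w11b.png

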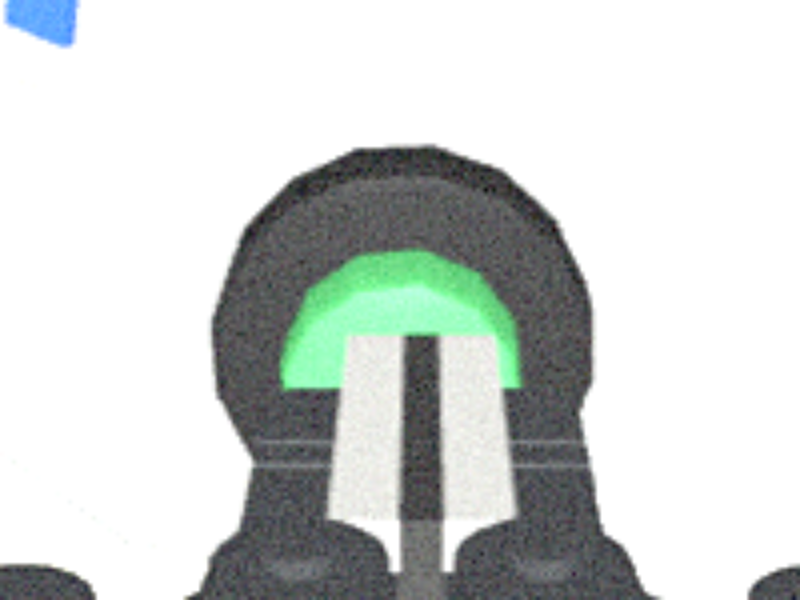

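View pics/s11b.png

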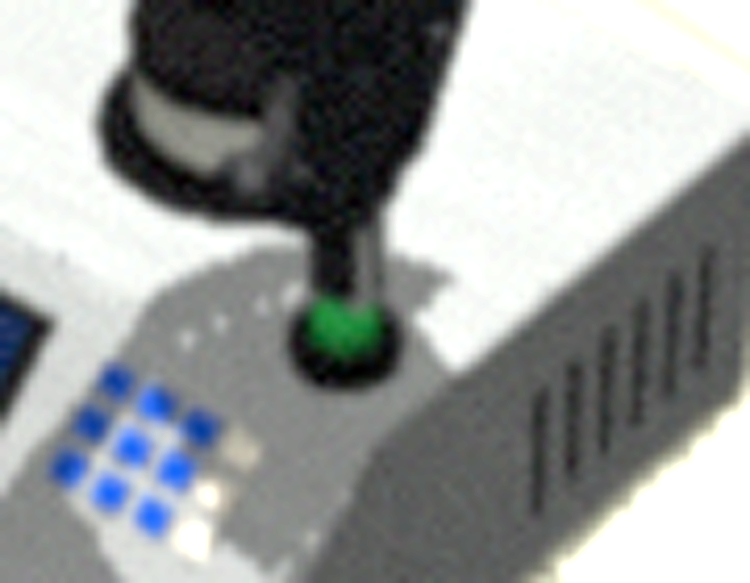

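>>> drive_tool([
  [0, 0, 0.005],
  [0, 0, 0.01],
  [0, 0, 0.01],
], gripper=[0, 0, 0], twist=[0, 0, 0])

```text
time_s: 17.45
eef_pos: [578.6, 31.8, 141.5]
ee_rot: [-0.0, 0.58, 0.815, -0.0]
force: [0.5, -0.8, -0.0]
grip_width: 0.003
```

>>> drive_tool([
  [0, 0, 0.005],
  [0, 0, 0.01],
  [0, 0, 0.01],
], gripper=[0, 0, 0], twist=[0, 0, 0])

```text
time_s: 17.75
eef_pos: [578.6, 31.9, 139.5]
ee_rot: [-0.0, 0.58, 0.815, -0.0]
force: [-1.4, -1.1, -0.7]
grip_width: 0.002
```

>>> drive_tool([
  [0, 0, 0.005],
  [0, 0, 0.01],
  [0, 0, 0.01],
], gripper=[0, 0, 0], twist=[0, 0, 0])

```text
time_s: 18.05
eef_pos: [578.7, 31.8, 137.7]
ee_rot: [0.0, 0.58, 0.815, 0.0]
force: [-0.1, -0.8, 2.2]
grip_width: 0.003
```

Contact begins at about 138 mm. Pressing on about 5 mm further in small steps.

>>> drive_tool([
  [0, 0, 0.005],
  [0, 0, 0.01],
  [0, 0, 0.01],
], gripper=[0, 0, 0], twist=[0, 0, 0])

```text
time_s: 18.35
eef_pos: [578.7, 31.8, 135.8]
ee_rot: [0.0, 0.58, 0.815, 0.0]
force: [-1.1, -0.2, 2.1]
grip_width: 0.004
```

>>> drive_tool([
  [0, 0, 0.005],
  [0, 0, 0.01],
  [0, 0, 0.01],
], gripper=[0, 0, 0], twist=[0, 0, 0])

```text
time_s: 18.65
eef_pos: [578.7, 31.8, 133.8]
ee_rot: [0.0, 0.58, 0.815, 0.0]
force: [-1.2, 0.6, 4.3]
grip_width: 0.002
```

>>> drive_tool([
  [0, 0, 0.004],
  [0, 0, 0.007],
  [0, 0, 0.007],
], gripper=[0, 0, 0], twist=[0, 0, 0])

```text
time_s: 18.95
eef_pos: [578.8, 31.8, 132.9]
ee_rot: [0.0, 0.58, 0.815, 0.0]
force: [-2.8, 0.7, 7.7]
grip_width: 0.003
```

```bash
python3 - <<'E'
from h import *
im,*_=shot('wrist','w12')
cv2.imwrite('pics/w12b.png',cv2.resize(np.clip(im[200:350,210:410,::-1].astype(float)*2.5,0,255).astype(np.uint8),(800,600)))
s=ctrl.sense(); print(s['force'],s['eef_pos'],s['grip_width'])
E
```

```text
[-1.80515727 -0.27859907  8.42329802] [578.76205802  31.8469755  132.91818021] 0.0033275791781901755
```

View pics/w12b.png

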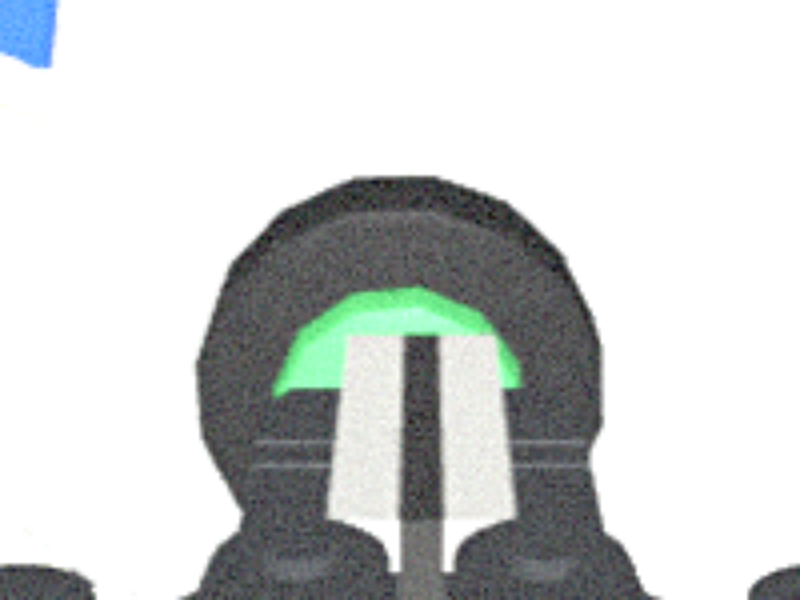

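>>> drive_tool([
  [0, 0, -0.03],
  [0, 0, -0.12],
  [0, 0, -0.3],
  [0, 0, -0.5],
  [-0.1, 0, -0.7],
  [-0.3, 0, -0.8],
  [-0.4, 0, -0.8],
  [-0.4, 0, -0.8],
], gripper=[0, 0, 0, 0, 0, 0, 0, 0], twist=[0, 0, 0, 0, 0, 0, 0, 0])

```text
time_s: 19.8
eef_pos: [605.1, -45.9, 290.6]
ee_rot: [-0.001, 0.581, 0.814, -0.0]
force: [-0.3, -0.7, -0.8]
grip_width: 0.0
```

```bash
python3 - <<'E'
from h import *
im,*_=shot('side','s13')
a=cv2.resize(im[130:230,250:380],(780,600),interpolation=cv2.INTER_CUBIC)
cv2.imwrite('pics/s13b.png',np.clip(a[:,:,::-1].astype(float)*2.5,0,255).astype(np.uint8))
im,*_=shot('top','t13')
s=ctrl.sense(); print(s['force'],s['eef_pos'],s['time_s'])
# diff vs initial for bystanders
for a,b in (('top0','t13'),('side0','s13')):
    d=np.abs(cv2.imread(f'pics/{a}.png').astype(int)-cv2.imread(f'pics/{b}.png')).max(2); cv2.imwrite(f'pics/d{b}.png',np.clip(d*3,0,255).astype(np.uint8))
cv2.imwrite('pics/both.png',cv2.resize(np.hstack([cv2.imread('pics/t13.png'),cv2.imread('pics/dt13.png')]),(800,300)))
# flush test, side image: same crop of cup in s7 vs s13
e=np.abs(cv2.imread('pics/s7.png')[155:200,290:335].astype(int)-cv2.imread('pics/s13.png')[155:200,290:335]).mean();print('cup diff s7-s13',e)
E
```

```text
[-0.00742915 -0.12532114  0.43613665] [604.44416262 -43.35057845 290.49175147] 19.9
cup diff s7-s13 7.717366255144033
```

View pics/s13b.png

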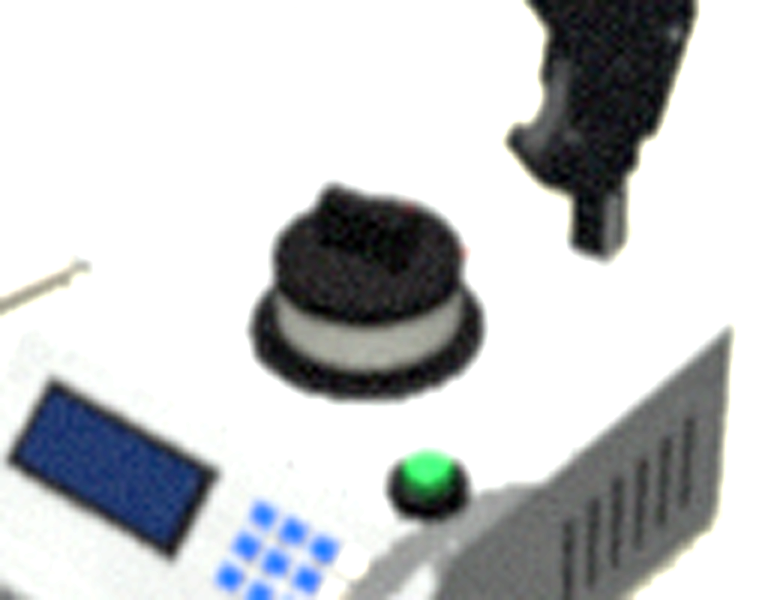

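View pics/both.png

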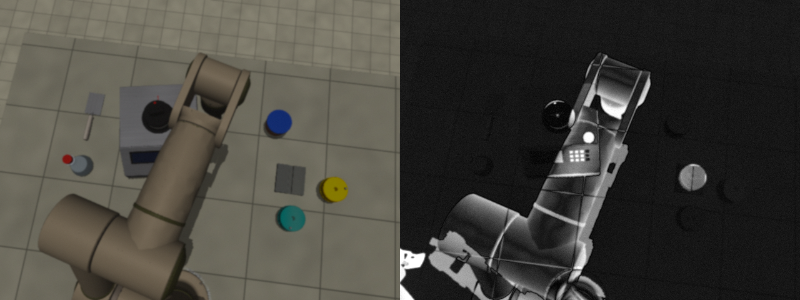

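```bash
python3 - <<'E'
from h import *
K,Rm,p=load('s13'); c=np.array([638.5,148.7]); t=np.radians(np.arange(360))
for r,z in ((46,150),(46,157),(46,190),(46,197),(57.2,150),(50,150)):
    P=np.array([proj('s13',(c[0]+r*np.cos(a),c[1]+r*np.sin(a),z)) for a in t]); i=P[:,1].argmax(); print(r,z,'lowest',P[i].round(1),'crop',((P[i]-[250,130])*6+2.5).round(0),'x',P[:,0].min().round(1),P[:,0].max().round(1))
im=cv2.imread('pics/s13.png').max(2)
print(im[178:202,311])
# same for cup on block at start
for r,z in ((46,14),(46,54)):
    P=np.array([proj('side0',(502+r*np.cos(a),-368.5+r*np.sin(a),z)) for a in t]); print(z,P[P[:,1].argmax()])
print(cv2.imread('pics/side0.png').max(2)[340:368,404])
E
```

```text
46 150 lowest [311.1 190.6] crop [369. 366.] x 296.1 326.8
46 157 lowest [311.1 188.7] crop [369. 355.] x 296.0 326.8
46 190 lowest [310.9 179.8] crop [368. 301.] x 295.6 326.8
46 197 lowest [310.8 177.8] crop [367. 289.] x 295.5 326.8
57.2 150 lowest [311.1 193. ] crop [369. 381.] x 292.4 330.5
50 150 lowest [311.1 191.4] crop [369. 371.] x 294.8 328.1
[ 18  18  21  20   5   7  32  58  69  71  70  69  64  45  22  10  12  21
  48  95 111 116 116 118]
14 [404.84750387 358.4457512 ]
54 [406.69807406 349.24682382]
[17 17 20 15 19 17 15 17 14 14 15 17  5 12 32 55 63 66 63 60 55 67 77 77
 79 78 80 81]
```

```bash
python3 -c "
from h import *
s=ctrl.sense();print(np.abs(s['dq']).max(),s['force']);print(job.finish_job())"
```

```text
0.022973827921147744 [-0.00742915 -0.12532114  0.43613665]
the job is handed in; nothing more can be done
None
```

The cup is on the drive spindle with its pin in the disc's hole. I pressed the start button, and the job is handed in after about 20 s of the 64 s. No verdict was reported, so the points below are my own checks.

**Seating:** The wrist camera showed the disc's hole about 19° (world heading) from the drive axis, so I turned the cup to match before lowering it. The pin dropped straight in, with no search turn on the disc. Contact began about 136.6 mm above the grasp height, against 136 mm expected for flush and 143 mm if the pin were riding on the disc. The largest vertical push, measured at the wrist, was about 8 N, with about 5 N sideways.

**After release:** The side camera has the cup's lower edge at row 191.3. I predicted 190.6 for flush and 188.7 for raised.

**Start button:** The button went down until it bottomed out at about 8 N, and the last side picture shows it back up.

**Bystanders:** The before-and-after pictures show no movement of the flask, tub, spatula or look-alikes. At hand-in the arm was clear of everything.

**Checks that disagreed:**
- **Button contact height:** Contact came with the TCP reading about 20 mm lower than the stated button height, and I could not explain it. The seating check compares heights, so it is unaffected.
- **Drive axis fits:** One circle fit of the disc edge gave an axis about 3 mm off. I relied on the spindle tip, the red line and the first fit instead, which agreed with each other.
- **Lid fit after release:** A circle fit of the lid in the wrist picture was thrown off by the dark disc rim, so I did not use it.

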